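Stand the tipped spray can up again under the spark hood

TASK

One anti-spatter spray can has tipped over in the blue can rack and lies between the two that still stand. Stand it upright in the lane again, under the hood, close up to the rear can so that the two all but touch, without upsetting the two standing cans or shoving them along, and leave the steel angle offcut where it is. The bar rest beside the rack holds a can at a slant, if you want to change your grip.

Things in the scene. Friction and masses are not known exactly. Their poses are not given: they have to be found in the camera images.
- can_tipped: orange and white spray can with black cap, 53 mm in diameter, 199 mm tall; straight from 3 to 150 mm above its base, then a shoulder and a 33 mm wide cap; it lies on its side along the lane, cap away from the robot, loose, 0.27 to 0.5 kg, centre of mass about 90 mm above its base. Origin: centre of its base; z runs from base to cap.
- can_rear: orange and white spray can with black cap, 53 mm in diameter, 199 mm tall; straight from 3 to 150 mm above its base, then a shoulder and a 33 mm wide cap; stands in the lane at its far end under the hood, loose, 0.39 kg. Origin: centre of its base; z up.
- can_front: orange and white spray can with black cap, 53 mm in diameter, 199 mm tall; straight from 3 to 150 mm above its base, then a shoulder and a 33 mm wide cap; stands in the lane at its near end, loose, 0.39 kg. Origin: centre of its base; z up.
- rack: fixed blue can rack, one lane 386 mm long in x (from -200 to +186) and 68 mm wide in y. Origin: on the bench, mid-lane; x along the lane, away from the robot. Lane floor 4 mm above the bench with a 20 mm slot along its middle, in which a lying can settles; lips 62 mm apart with tops at 12 mm; sides open above them. Back plate at x = +183 mm up to the hood.
- hood_edge (a point): middle of the near edge of the rack's hood, a level plate 68 mm wide that runs from this edge 130 mm away from the robot to the back plate; this point is on its underside, 258 mm above the bench. The place for the tipped can lies wholly under the hood, so an upright gripper cannot reach it.
- rest: fixed rest beside the rack (either side) on a 170 x 85 mm plate. Origin: on the bench, 60 mm short of the middle of the plate; x roughly away from the robot, z up. Two round bars, 8 mm thick, 34 mm between centres, rise at 35 degrees toward +x from a foot plate across their lower end. They reach 120 mm up a can laid in them; above that it is free all round, and fingers pass either side.
- rest_seat (a point): where the centre of a can's base is when the can leans in the rest, base on the foot plate; at (-5, 0, 40) mm in the rest's frame. The can's axis then lies in the rest's x-z plane, 35 degrees above its x axis, cap up.
- angle: offcut of grey steel angle, 120 mm long, 40 x 40 mm, loose on the bench; a bystander. Origin: centre of its underside; y along its length.
There are look-alikes about, which are no part of the job. Leave any red or yellow look-alike of the can_front alone.

How it is judged:
By the outcome, as a careful person would: the job done as asked, in the order asked, and still so for the second after the job is handed in, with the robot touching nothing.
It also fails if it takes over 72 s, if anything falls off the work surface, if the arm or the gripper's body presses on something with over 40 N, if the wrist force passes 120 N, or if a joint passes its speed limit or range.

ROBOT

A 6-joint arm with a two-finger parallel gripper is mounted at the origin on a cart in front of the work surface, level with it; the furniture and walls round the work are solid. World frame = base frame: x ahead of the robot, y to its left, z up, the work surface at z = 0. Lengths are in m, angles in rad, forces in N, time in s.
With the tool pointing down it reaches from about 0.225 to 0.875 m from the base axis. Payload 3.4 kg.
Tool frame: the origin (TCP) lies at the very end of the fingers, on their centre line; the grasp point (between the pads) lies 19 mm behind it; z points along the fingers, y is the line along which they close (so a half turn about z gives the same grasp; the last joint's range is limited). The gripper opens to 85 mm and grips with 20 to 120 N. Pads are 22 mm wide; open, the fingers measure 114 mm over their backs; the gripper's body (76 mm by 85 mm) begins 54 mm behind the grasp point. The pads swing forward as they close: fully open they stand 13 mm farther back than shut.
Start: joints at [1.051, 0.276, 1.505, -0, 1.361, -0.121], TCP at [0.223, 0.53, 0.231] pointing down, gripper open.
Joint ranges: [-2.89, 2.89], [-0.75, 2.08], [0.22, 2.7], [-1.18, 4.32], [0.11, 2.71], [-2.7, 2.7]. Speed limits (rad/s): [2.57, 2.57, 3.14, 3.14, 3.14, 3.14].

INTERFACE

Orientations are given as a unit quaternion [w, x, y, z].
In Python, from rig import manip, eyes gives the robot as it stands.
- The arm moves only by the tool servo_tool, never from a script. Its argument "series" is text: rows parted by semicolons, each of 7 numbers parted by spaces: the shift along the tool's x, y, z in m, then the turn, a rotation vector about the tool's x, y, z in degrees, then the closure, from 0 (fully open) to 1 (shut). In form: dx dy dz ax ay az fingers; .... A call has 1 to 5 rows; each row is the pose to reach, as a shift and turn from the pose commanded when the call began, along the tool's axes at that moment; what a row does not reach only later rows make up. A row lasts 1/10 s, in which the tool goes at most 50 mm and 8.59 degrees, less where a joint would pass 70% of its speed; a pose out of reach is approached as far as the arm can. A call with a gripper value outside its range is refused whole. The fingers move at their own pace and stop on an object; "squeeze" is the grip in N (left out, the last holds). Time passes only in rows, so rows that repeat a pose let the fingers close. It gives the time, the measured TCP pose, the force, the opening and the grip force at its end, in the units of the state.
- manip.get_state(): the state, without advancing time (a new reading comes with each control period).
- eyes.get_image(name): name is "scene" or "top"; returns the picture (420x560x3 uint8, red, green, blue); there is no depth.
- eyes.camera_info(name): a dict with "fx", "fy", "cx", "cy" (pixels), "eye" and "orientation" of the camera in the world. Camera axes: x right, y down, z forward; pixel columns grow to the right and rows downward; lengths in m; the calibration is good to about 2 mm. A picture is of the moment at which its call begins. camera_info takes no time and is no camera call.
- manip.sign_off(): hands the job in; it is judged then, once.
The state is a dict: "clock": time; "qpos": joint angles; "qd": joint speeds; "effort": joint torques, N m; "position": TCP position; "ee_rot": TCP orientation; "contact_force": force on the tool from outside, world axes, zero at the start; "moment": the same for the moment, N m; "width": finger opening in m; "gripper_force": force on a finger pad.
Only numpy, scipy, OpenCV 4.12 (cv2) and the standard library are available. Lean on these libraries where they do the work, as an engineer would, in place of code of your own. Each camera call takes 0.05 s, during which the arm holds its last target. There are 200 camera calls.

## Working session

There is one attempt and no reset: what is moved stays moved. The work goes in short steps, Python scripts to look and compute and a tool call to move; the robot and the scene stay as the last step left them, time stands still between calls to the robot, and variables do not carry over. Pictures are saved under pics/ and viewed, at most 10 in all, crops included, and the job is handed in when it is done.

Besides the shell and the picture viewer there is one more tool, called after "Call:" as a command line: name --argument value ..., lists and objects as JSON in quotes. servo_tool: Moves the arm, as the interface text tells. Its arguments: {"type":"object","properties":{"series":{"type":"string"},"squeeze":{"type":"number"}},"required":["series"]}

```bash
ls; mkdir -p pics
python3 - <<'E'
from rig import manip, eyes
import cv2
for n in ("scene","top"):
    cv2.imwrite(f"pics/{n}0.png",cv2.cvtColor(eyes.get_image(n),cv2.COLOR_RGB2BGR)); print(eyes.camera_info(n))
print(manip.get_state())
E
```

```text
pics
{'fx': 508.51858600315904, 'fy': 508.51858600315904, 'cx': 274.73592419209535, 'cy': 202.56052511485265, 'eye': array([0.48953052, 0.75366961, 0.85210098]), 'orientation': array([ 0.02226546, -0.04215389,  0.91144093, -0.40865967])}
{'fx': 411.9188391607777, 'fy': 411.9188391607777, 'cx': 282.02081719958454, 'cy': 205.30447040141587, 'eye': array([ 0.23910101, -0.10134614,  1.09044092]), 'orientation': array([-0.1335539 ,  0.81973229, -0.54860348,  0.09610697])}
{'clock': 0.1, 'qpos': array([ 1.05095149e+00,  2.76530930e-01,  1.50602560e+00, -9.39906543e-07,
        1.36072170e+00, -1.20973030e-01]), 'qd': array([ 0.00064157, -0.00090939, -0.00275984, -0.00051886, -0.00080433,
        0.00069092]), 'effort': array([-9.39832148e-05, -4.17703450e+01, -2.46404028e+01, -1.93428336e-04,
        5.77055180e-03,  2.53200874e-06]), 'position': array([0.22306474, 0.52943959, 0.2305191 ]), 'ee_rot': array([-2.65004179e-04,  1.98116280e-01,  9.80178162e-01, -8.00041323e-04]), 'contact_force': array([-0.42848286, -0.05191507,  0.42896578]), 'moment': array([-0.03143591, -0.00228719,  0.02618518]), 'gripper_force': 0.0, 'width': 0.08559550543560057}
```

View pics/scene0.png

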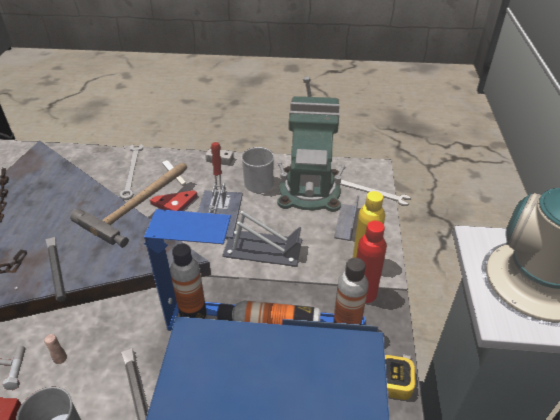

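View pics/top0.png

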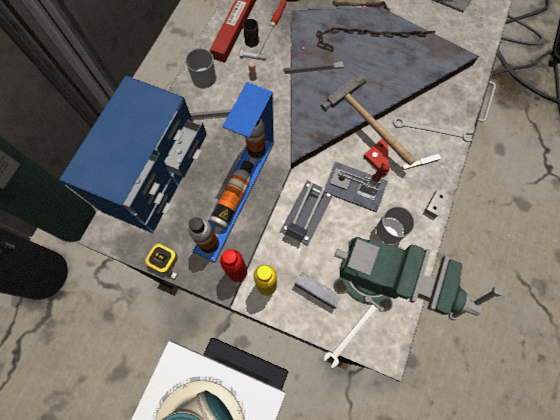

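```bash
cat > h.py <<'E'
import numpy as np, cv2
from scipy.spatial.transform import Rotation as R
from rig import manip, eyes
class Cam:
    def __init__(s,n):
        c=eyes.camera_info(n); s.f=c['fx']; s.c=np.array([c['cx'],c['cy']]); s.e=np.array(c['eye'])
        q=c['orientation']; s.R=R.from_quat([*q[1:],q[0]]).as_matrix()
    def proj(s,p):
        d=(np.atleast_2d(p)-s.e)@s.R; return d[:,:2]/d[:,2:]*s.f+s.c
    def ray(s,uv): 
        uv=np.atleast_2d(uv); d=np.c_[(uv-s.c)/s.f,np.ones(len(uv))]; return d@s.R.T
    def plane(s,uv,z):
        d=s.ray(uv); return s.e+d*((z-s.e[2])/d[:,2:])
S,T=Cam("scene"),Cam("top")
def tri(us,ut):
    A=[];b=[]
    for c,u in((S,us),(T,ut)):
        d=c.ray(u)[0]; d/=np.linalg.norm(d); P=np.eye(3)-np.outer(d,d); A.append(P); b.append(P@c.e)
    x=np.linalg.lstsq(np.vstack(A),np.hstack(b),rcond=None)[0]
    return x, [np.linalg.norm(P@x-q) for P,q in zip(A,b)]
E
python3 - <<'E'
from h import *
np.set_printoptions(precision=4,suppress=True)
for p in ([0,0,0],[.5,0,0],[.5,.3,0],[.223,.53,.23]): print(p,S.proj(p),T.proj(p))
a=cv2.imread('pics/top0.png')[75:265,180:335]; cv2.imwrite('pics/topc.png',cv2.resize(a,None,fx=3.1,fy=3.1,interpolation=cv2.INTER_CUBIC))
a=cv2.imread('pics/scene0.png')[190:340,130:400]; cv2.imwrite('pics/scenec.png',cv2.resize(a,None,fx=2.9,fy=2.9,interpolation=cv2.INTER_CUBIC))
for nm,uv in dict(redcap=(231,254),frontbase=(205,245),restplate=(305,215),hood=(230,128)).items(): print(nm,T.plane(uv,0))
E
```

```text
[0, 0, 0] [[537.9493 279.9198]] [[198.5745 428.6021]]
[0.5, 0, 0] [[304.6995 264.1203]] [[279.5458 237.9937]]
[0.5, 0.3, 0] [[296.0548 391.0156]] [[180.7525 198.301 ]]
[0.223, 0.53, 0.23] [[538.4801 504.1458]] [[  1.5274 235.43  ]]
redcap [[0.4093 0.1036 0.    ]]
frontbase [[0.4049 0.1788 0.    ]]
restplate [[ 0.5878 -0.0403  0.    ]]
hood [[0.756  0.2657 0.    ]]
```

View pics/topc.png

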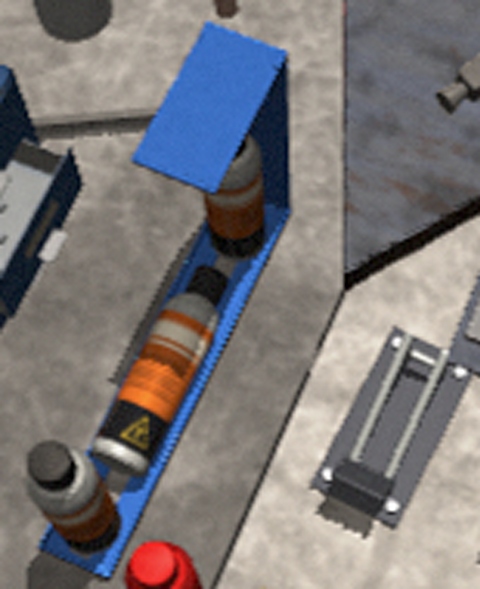

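View pics/scenec.png

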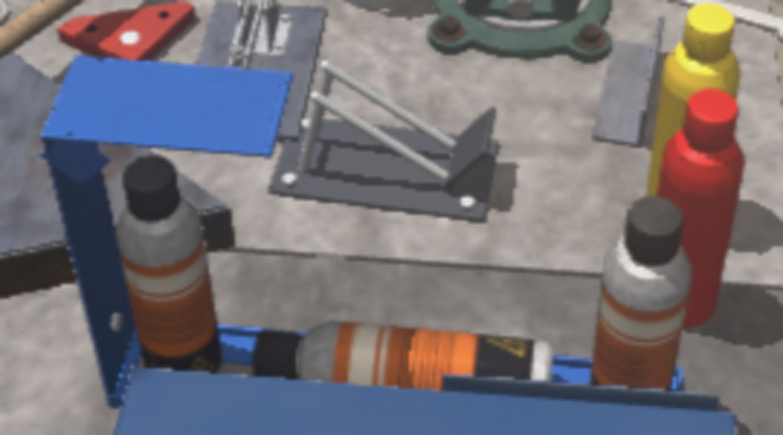

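Run:
```python
from h import *
np.set_printoptions(precision=4,suppress=True)
t=lambda p:np.array(p)/3.097+[180,75]-.3
s=lambda p:np.array(p)/2.9+[130,190]-.3
print("hood")
H=[]
for a,b in (((292,72),(216,191)),((275,155),(133,160)),((45,137),(208,22)),((73,57),(288,53))):
    x,e=tri(s(a),t(b)); H.append(x); print(x,e, T.plane(t(b),.26))
print("restplate")
for b in ((398,327),(477,358),(313,488),(397,527)): print(T.plane(t(b),.004))
for a in ((487,220),(270,192)): print(S.plane(s(a),.004))
print("rack near end", T.plane([t((42,550)),t((105,578)),t((292,213))],.01))
print("front cap", tri(s((655,213)),t((49,458))), "base", T.plane(t((95,540)),.004))
print("rear cap",S.plane(s((149,168)),.203), "base near edge",T.plane(t((236,252)),.004))
print("tipped base bottom",T.plane(t((120,455)),.03), "cap end",T.plane(t((210,272)),.03),S.plane(s((545,362)),.03),S.plane(s((257,352)),.03))
print("red cap",tri(s((711,105)),t((158,562))))
print("bar tops", tri(s((325,66)),t((441,353))),tri(s((313,98)),t((405,338))))
print("bar low", tri(s((447,175)),t((362,465))))
print("foot top corners",tri(s((493,108)),t((396,488))))
```

```text
hood
[0.6295 0.1288 0.2599] [np.float64(0.0006616369170229153), np.float64(0.0006616369170231362)] [[0.6302 0.1288 0.26  ]]
[0.6289 0.1956 0.2594] [np.float64(0.0013449374158136047), np.float64(0.0013449374158136522)] [[0.6301 0.1954 0.26  ]]
[0.7602 0.1933 0.2591] [np.float64(0.000961664086553332), np.float64(0.0009616640865531622)] [[0.7608 0.193  0.26  ]]
[0.7611 0.1263 0.258 ] [np.float64(0.0008218522988406986), np.float64(0.000821852298841909)] [[0.7589 0.1258 0.26  ]]
restplate
[[ 0.6867 -0.0113  0.004 ]]
[[ 0.6859 -0.089   0.004 ]]
[[0.5152 0.0027 0.004 ]]
[[ 0.5107 -0.0784  0.004 ]]
[[0.5152 0.0091 0.004 ]]
[[ 0.6843 -0.0044  0.004 ]]
rack near end [[0.3736 0.1964 0.01  ]
 [0.3722 0.136  0.01  ]
 [0.7542 0.1225 0.01  ]]
front cap (array([0.4122, 0.1689, 0.2023]), [np.float64(0.00028737325581137924), np.float64(0.0002873732558117013)]) base [[0.3998 0.1596 0.004 ]]
rear cap [[0.7146 0.1608 0.203 ]] base near edge [[0.6992 0.1565 0.004 ]]
tipped base bottom [[0.472  0.1658 0.03  ]] cap end [[0.6607 0.1642 0.03  ]] [[0.4679 0.1542 0.03  ]] [[0.6622 0.1637 0.03  ]]
red cap (array([0.3738, 0.0659, 0.1936]), [np.float64(0.0005885473519665395), np.float64(0.0005885473519666993)])
bar tops (array([ 0.6446, -0.0604,  0.0881]), [np.float64(0.0006514260827581698), np.float64(0.0006514260827576895)]) (array([ 0.6481, -0.0274,  0.0851]), [np.float64(0.001735734955755072), np.float64(0.0017357349557557853)])
bar low (array([ 0.5493, -0.0297,  0.0093]), [np.float64(0.0004279819301484216), np.float64(0.00042798193014829944)])
foot top corners (array([ 0.5225, -0.0651,  0.0534]), [np.float64(0.006702088012503562), np.float64(0.006702088012504678)])
```

```bash
cat >> h.py <<'E'
def pose():
    st=manip.get_state(); q=st['ee_rot']; return np.array(st['position']),R.from_quat([*q[1:],q[0]]),st
def tool(pitch,yaw):
    "tool z pitched `pitch` deg below horizontal toward azimuth yaw (rad); tool y = left of it"
    p=np.radians(pitch); c,s=np.cos(yaw),np.sin(yaw)
    z=np.array([np.cos(p)*c,np.cos(p)*s,-np.sin(p)]); y=np.array([-s,c,0]); return R.from_matrix(np.c_[np.cross(y,z),y,z])
def to(grasp,pitch,yaw,back=.019):
    "shift and turn from the current pose that bring the grasp point to `grasp`"
    p,r,st=pose(); r2=tool(pitch,yaw); t=np.array(grasp)+r2.as_matrix()[:,2]*back
    d=r.inv().apply(t-p); a=np.degrees((r.inv()*r2).as_rotvec())
    print("shift mm",np.round(d*1000,1),"turn deg",np.round(a,2),"tcp goal",np.round(t,4)); return d,a
E
python3 - <<'E'
from h import *
np.set_printoptions(precision=4,suppress=True)
a=cv2.imread('pics/top0.png')[170:250,275:345]; b=cv2.imread('pics/scene0.png')[205:270,215:310]
A=cv2.resize(a,None,fx=5.5,fy=5.5,interpolation=cv2.INTER_CUBIC); B=cv2.resize(b,None,fx=4.2,fy=4.2,interpolation=cv2.INTER_CUBIC)
C=np.zeros((600,800,3),np.uint8); C[:A.shape[0],:A.shape[1]]=A; C[:B.shape[0],400:400+B.shape[1]]=B
c=cv2.imread('pics/top0.png')[70:245,55:215]; c=cv2.resize(c,None,fx=1.8,fy=1.8); C[280:280+c.shape[0],400:400+c.shape[1]]=c
cv2.imwrite('pics/rest.png',C)
for a,b in (((168,322),(183,95)),((385,332),(120,208))): print(tri(a,b))
to([.3,.45,.4],90,-.018); to([.555,.1635,.35],90,-.018)
E
```

```text
(array([0.6886, 0.3322, 0.2277]), [np.float64(0.0019152237645957818), np.float64(0.0019152237645946749)])
(array([0.3752, 0.3251, 0.2344]), [np.float64(0.0021286735872548075), np.float64(0.0021286735872551596)])
shift mm [-101.7  -43.6 -150.4] turn deg [ -0.09  -0.03 -21.82] tcp goal [0.3   0.45  0.381]
shift mm [-448.  -208.5 -100.2] turn deg [ -0.09  -0.03 -21.82] tcp goal [0.555  0.1635 0.331 ]
```

View pics/rest.png

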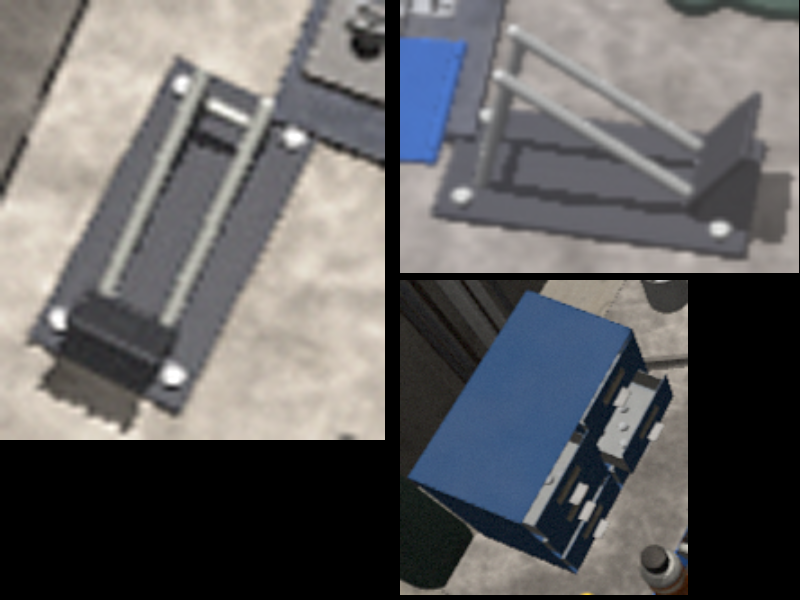

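Run:
```python
from h import *
np.set_printoptions(precision=4,suppress=True)
t=lambda p:np.array(p)/5.5+[275,170]-.4
s=lambda p:(np.array(p)-[400,0])/4.2+[215,205]-.4
for a,b in (((513,31),(266,101)),((500,76),(200,73)),((700,146),(170,320)),((690,190),(110,290))): print(tri(s(a),t(b)))
cor=T.plane([t(p) for p in ((180,58),(312,140),(180,413),(30,342))],.003); print(cor)
scr=T.plane([t(p) for p in ((184,85),(294,137),(173,376),(60,318))],.006); print(scr, scr.mean(0))
print("yaw screws",[np.arctan2(*(scr[i]-scr[j])[1::-1]) for i,j in((0,3),(1,2))])
print(S.plane([s(p) for p in ((462,196),(720,230))],.006))
# bars: constrained heights; axis yaw from top-view planes through camera
for p,q in (((200,73),(110,290)),((266,101),(170,320))):
    A=T.plane(t(p),.088)[0];B=T.plane(t(q),.028)[0]; print(A,B,np.arctan2(*(A-B)[1::-1]))
```

```text
(array([ 0.6462, -0.0617,  0.0888]), [np.float64(0.00023318283134915926), np.float64(0.00023318283134928397)])
(array([ 0.6478, -0.0276,  0.0884]), [np.float64(6.408426593673099e-05), np.float64(6.408426593720011e-05)])
(array([ 0.5473, -0.0554,  0.0182]), [np.float64(0.0013913454748938426), np.float64(0.0013913454748939336)])
(array([ 0.5502, -0.0225,  0.0183]), [np.float64(0.0015053334224915903), np.float64(0.0015053334224907782)])
[[ 0.6866 -0.0087  0.003 ]
 [ 0.6702 -0.0877  0.003 ]
 [ 0.5108 -0.0768  0.003 ]
 [ 0.516   0.0051  0.003 ]]
[[ 0.6721 -0.0163  0.006 ]
 [ 0.6671 -0.0786  0.006 ]
 [ 0.5261 -0.0669  0.006 ]
 [ 0.5323 -0.0043  0.006 ]] [ 0.5994 -0.0415  0.006 ]
yaw screws [np.float64(-0.08593069259304939), np.float64(-0.08260825697519965)]
[[ 0.6715 -0.0179  0.006 ]
 [ 0.5314 -0.0059  0.006 ]]
[ 0.6481 -0.0276  0.088 ] [ 0.5489 -0.0235  0.028 ] -0.0413540332712611
[ 0.6467 -0.0617  0.088 ] [ 0.5459 -0.0561  0.028 ] -0.055322030821457174
```

Call:
servo_tool --series "0 0 -0.05 0 0 0 0; 0 0 -0.1 0 0 0 0; -0.03 -0.01 -0.15 0 0 -7 0; -0.06 -0.03 -0.18 0 0 -14 0; -0.1 -0.045 -0.2 0 0 -21.8 0"

```text
clock: 0.6
position: [0.2962, 0.4509, 0.433]
ee_rot: [0.001, 0.005, 1.0, 0.001]
contact_force: [1.4, -0.1, 0.4]
width: 0.0856
gripper_force: 0.0
```

Run:
```python
from h import *
to([.555,.1635,.33],90,-.017)
```

```text
shift mm [-261.5 -285.1  121.6] turn deg [0.17 0.1  0.4 ] tcp goal [0.555  0.1635 0.311 ]
```

Call:
servo_tool --series "-0.033 -0.036 0 0 0 0 0; -0.066 -0.072 0 0 0 0 0; -0.1 -0.108 0 0 0 0 0; -0.13 -0.143 0 0 0 0 0; -0.16 -0.175 0 0 0 0 0"

```text
clock: 1.1
position: [0.454, 0.2713, 0.4299]
ee_rot: [-0.0, 0.009, 1.0, -0.0]
contact_force: [-0.1, 1.5, -0.5]
width: 0.0854
gripper_force: 0.0
```

Call:
servo_tool --series "-0.033 -0.036 0.02 0 0 0 0; -0.066 -0.072 0.04 0 0 0 0; -0.1 -0.11 0.07 0 0 0 0; -0.1 -0.11 0.1 0 0 0 0; -0.1 -0.11 0.1 0 0 0 0"

```text
clock: 1.6
position: [0.5494, 0.159, 0.324]
ee_rot: [-0.006, 0.011, 1.0, -0.001]
contact_force: [-0.5, -1.3, -0.6]
width: 0.0853
gripper_force: 0.0
```

Run:
```python
from h import *
to([.555,.1635,.0285],90,-.017); print(pose()[2]['qpos'],pose()[0])
for n in ("scene","top"): cv2.imwrite(f"pics/{n}1.png",cv2.cvtColor(eyes.get_image(n),cv2.COLOR_RGB2BGR))
```

```text
shift mm [ -9.4   5.4 314.4] turn deg [-0.15 -0.71 -0.27] tcp goal [0.555  0.1635 0.0095]
[ 1.60311824e-01  2.42361473e-01  1.32664718e+00 -3.57466905e-04
  1.58517666e+00 -1.38870402e+00] [0.54940562 0.15900803 0.32397816]
```

Call:
servo_tool --series "-0.009 0.005 0.05 0 -0.7 0 0; -0.009 0.005 0.1 0 -0.7 0 0; -0.009 0.005 0.15 0 -0.7 0 0; -0.009 0.005 0.19 0 -0.7 0 0; -0.009 0.005 0.22 0 -0.7 0 0"

```text
clock: 2.2
position: [0.5601, 0.1682, 0.1104]
ee_rot: [0.007, 0.008, 1.0, 0.0]
contact_force: [-0.8, -0.1, 0.1]
width: 0.0853
gripper_force: 0.0
```

Run:
```python
from h import *
to([.555,.1635,.031],90,-.017)
a=cv2.cvtColor(eyes.get_image("scene"),cv2.COLOR_RGB2BGR)[120:370,120:440];b=cv2.cvtColor(eyes.get_image("top"),cv2.COLOR_RGB2BGR)[70:270,170:350]
A=cv2.resize(a,None,fx=1.25,fy=1.25);B=cv2.resize(b,None,fx=2.2,fy=2.2)
C=np.zeros((600,800,3),np.uint8);C[:A.shape[0],:A.shape[1]]=A;C[:B.shape[0],402:402+B.shape[1]]=B[:,:398];cv2.imwrite('pics/c1.png',C)
```

```text
shift mm [ 6.4 -4.8 98.3] turn deg [0.05 0.78 0.05] tcp goal [0.555  0.1635 0.012 ]
```

View pics/c1.png

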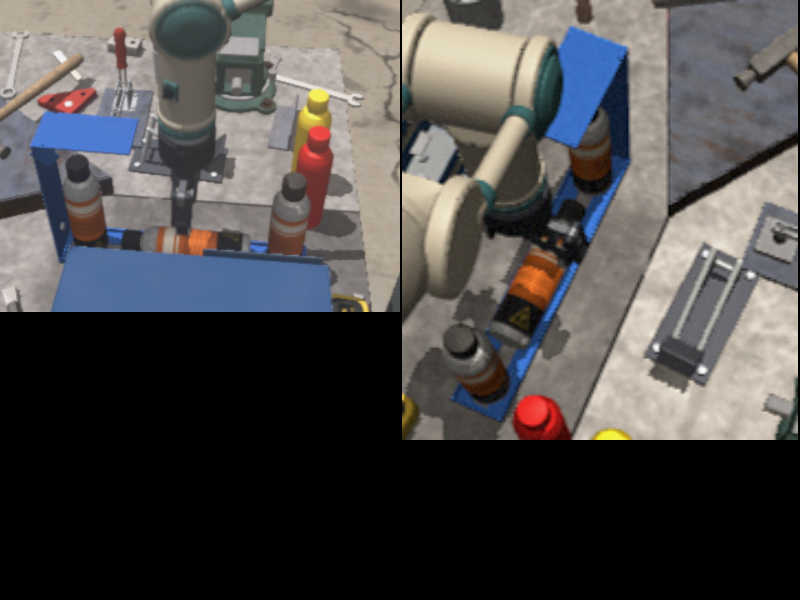

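Call:
servo_tool --series "0.006 -0.005 0.03 0 0.8 0 0; 0.006 -0.005 0.06 0 0.8 0 0; 0.006 -0.005 0.085 0 0.8 0 0; 0.006 -0.005 0.098 0 0.8 0 0; 0.006 -0.005 0.098 0 0.8 0 0"

```text
clock: 2.8
position: [0.5561, 0.1622, 0.013]
ee_rot: [-0.0, 0.009, 1.0, 0.0]
contact_force: [0.1, 0.4, 0.8]
width: 0.0855
gripper_force: 0.0
```

Call:
servo_tool --series "0 0 0 0 0 0 0.5; 0 0 0 0 0 0 0.5; 0 0 0 0 0 0 0.5; 0 0 0 0 0 0 0.5; 0 0 0 0 0 0 0.5" --squeeze 50

```text
clock: 3.3
position: [0.5575, 0.1642, 0.0148]
ee_rot: [0.002, 0.01, 1.0, 0.003]
contact_force: [-0.0, 6.9, 5.2]
width: 0.0516
gripper_force: 51.9
```

Run:
```python
from h import *
to([.555,.1635,.031],90,-.017);s=pose()[2]; print(s['contact_force'],s['width'],s['gripper_force'])
```

```text
shift mm [ 2.5 -0.7  2.8] turn deg [ 0.3   0.21 -0.19] tcp goal [0.555  0.1635 0.012 ]
[-0.04481377  6.89826359  5.23930853] 0.05158329979510884 51.87627444975078
```

Call:
servo_tool --series "0 0 -0.015 0 0 0 0.5; 0 0 -0.04 0 0 0 0.5; 0 0 -0.07 0 0 0 0.5; 0 0 -0.1 0 0 0 0.5; 0 0 -0.1 0 0 0 0.5"

```text
clock: 3.8
position: [0.5587, 0.1619, 0.1168]
ee_rot: [0.004, 0.009, 1.0, 0.001]
contact_force: [0.7, -0.0, -3.7]
width: 0.0513
gripper_force: 54.6
```

Call:
servo_tool --series "0 -0.02 0 0 0 0 0.5; 0 -0.05 0 0 0 0 0.5; 0 -0.09 0 0 0 0 0.5; 0 -0.13 0 0 0 0 0.5; 0 -0.16 0 0 0 0 0.5"

```text
clock: 4.3
position: [0.5512, -0.0007, 0.1106]
ee_rot: [-0.002, 0.009, 1.0, -0.0]
contact_force: [0.1, -0.3, -4.5]
width: 0.0514
gripper_force: 54.6
```

Call:
servo_tool --series "0 -0.02 -0.02 0 0 0 0.5; 0 -0.04 -0.05 0 0 0 0.5; 0 -0.04 -0.08 0 0 0 0.5; 0 -0.04 -0.1 0 0 0 0.5; 0 -0.04 -0.1 0 0 0 0.5"

```text
clock: 4.8
position: [0.5533, -0.0392, 0.2138]
ee_rot: [0.001, 0.009, 1.0, -0.0]
contact_force: [0.7, 0.5, -4.5]
width: 0.051
gripper_force: 54.6
```

Run:
```python
from h import *
h=.0905; y=-.075; d=np.array([np.cos(y)*.8192,np.sin(y)*.8192,.5736]); seat=np.array([.5346,-.0366,.040]); up=np.array([-.5736*np.cos(y),-.5736*np.sin(y),.8192])
print(pose()[0]); s=pose()[2]; print(s['contact_force'],s['moment'],s['width'],s['qpos'])
to(seat+d*(h+.01)+up*.06,55,y)
a=cv2.cvtColor(eyes.get_image("scene"),cv2.COLOR_RGB2BGR)[60:310,120:440];b=cv2.cvtColor(eyes.get_image("top"),cv2.COLOR_RGB2BGR)[70:270,200:380]
A=cv2.resize(a,None,fx=1.25,fy=1.25);B=cv2.resize(b,None,fx=2.2,fy=2.2)
C=np.zeros((600,800,3),np.uint8);C[:A.shape[0],:A.shape[1]]=A;C[:B.shape[0],402:402+B.shape[1]]=B[:,:398];cv2.imwrite('pics/c2.png',C)
```

```text
[ 0.55332641 -0.03921183  0.21381261]
[ 0.71011673  0.45332962 -4.51794127] [-0.01110902 -0.13108985 -0.00627225] 0.050996941518804025 [-1.96057591e-01  2.54302244e-01  1.57984510e+00 -2.00303659e-04
  1.30444888e+00 -1.74785317e+00]
shift mm [-39.7  -1.   82.7] turn deg [  0.95 -34.82   3.12] tcp goal [ 0.5932 -0.041   0.1312]
```

View pics/c2.png

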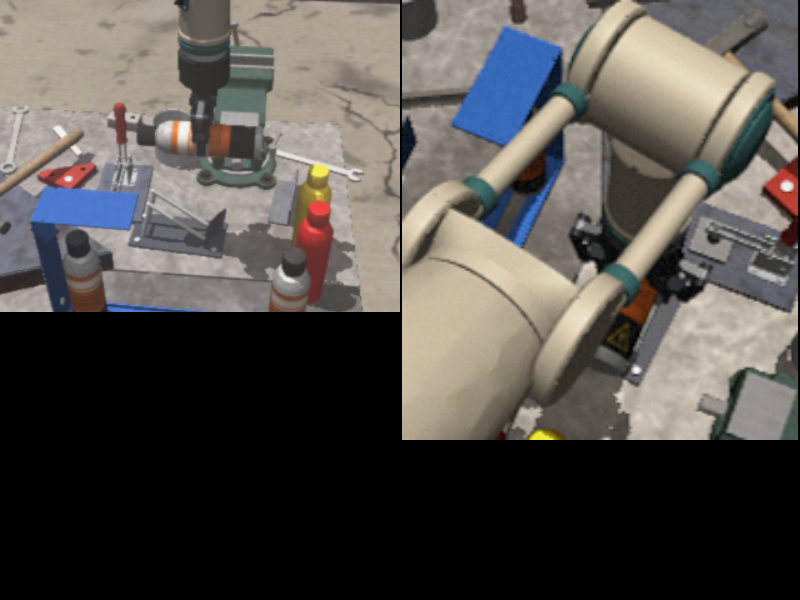

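Run:
```python
from h import *
np.set_printoptions(precision=4,suppress=True)
f=lambda u,v:(120+u/1.25,60+v/1.25)
print(S.plane([f(137,134),f(263,142),f(200,138)],.233)); print(pose()[0])
a=cv2.cvtColor(eyes.get_image("scene"),cv2.COLOR_RGB2BGR); cv2.imwrite('pics/s2.png',a)
print(a[172,322:340].tolist()); print(a[168,222:240].tolist())
```

```text
[[ 0.6588 -0.0354  0.233 ]
 [ 0.4591 -0.0324  0.233 ]
 [ 0.5581 -0.0339  0.233 ]]
[ 0.5511 -0.0384  0.2106]
[[52, 53, 56], [52, 54, 57], [68, 69, 72], [120, 123, 125], [130, 132, 135], [127, 130, 132], [127, 129, 131], [123, 126, 128], [109, 111, 113], [86, 91, 87], [66, 70, 71], [59, 62, 67], [58, 62, 68], [58, 63, 69], [57, 62, 71], [67, 76, 90], [100, 107, 119], [155, 156, 161]]
[[168, 174, 182], [169, 174, 183], [166, 171, 179], [164, 169, 176], [164, 169, 176], [168, 173, 180], [173, 177, 185], [170, 173, 181], [122, 124, 129], [78, 78, 82], [66, 67, 70], [65, 65, 69], [65, 65, 69], [66, 66, 69], [66, 66, 69], [66, 66, 69], [67, 66, 70], [65, 65, 69]]
```

Call:
servo_tool --series "-0.01 0 0 0.2 -7 0.6 0.5; -0.02 0 0.02 0.4 -14 1.2 0.5; -0.03 0 0.04 0.6 -21 1.9 0.5; -0.04 -0.001 0.06 0.8 -28 2.5 0.5; -0.04 -0.001 0.082 0.95 -34.8 3.1 0.5"

```text
clock: 5.45
position: [0.5915, -0.0371, 0.1312]
ee_rot: [0.29, 0.032, 0.957, -0.007]
contact_force: [2.8, 5.1, -4.6]
width: 0.0513
gripper_force: 54.7
```

Call:
servo_tool --series "0 0 0 0 0 0 0.5; 0 0 0 0 0 0 0.5"

```text
clock: 5.65
position: [0.5901, -0.0362, 0.1298]
ee_rot: [0.285, 0.033, 0.958, -0.005]
contact_force: [1.2, -0.5, -4.5]
width: 0.0515
gripper_force: 54.8
```

```bash
cat > rest.py <<'E'
from h import *
import sys
h,along,up_,pitch=map(float,sys.argv[1:5])
y=-.075; d=np.array([np.cos(y)*.8192,np.sin(y)*.8192,.5736]); seat=np.array([.5346,-.0366,.040]); up=np.array([-.5736*np.cos(y),-.5736*np.sin(y),.8192])
to(seat+d*(h+along)+up*up_,pitch,y); s=pose()[2]; print(np.round(s['position'],4),np.round(s['contact_force'],1),np.round(s['moment'],2),s['width'],s['gripper_force'],np.round(s['qpos'],2),s['clock'])
E
python3 rest.py .092 .008 .01 55
```

```text
shift mm [-4.8 -5.2 50.7] turn deg [ 0.69 -1.86  0.19] tcp goal [ 0.6214 -0.0431  0.09  ]
[ 0.5901 -0.0362  0.1298] [ 1.2 -0.5 -4.5] [ 0.03  0.59 -0.02] 0.051458899091067635 54.75447865203023 [-0.24  0.17  2.12  0.36  0.3  -2.06] 5.65
```

```bash
cat > kin.py <<'E'
from h import *
from scipy.optimize import least_squares
Q=np.array([[1.05095,.27653,1.50603,0,1.36072,-.12097],[.160312,.242361,1.326647,-.000357,1.585177,-1.388704],[-.196058,.254302,1.579845,-.0002,1.304449,-1.747853]])
P=np.array([[.22306,.52944,.23052],[.549406,.159008,.323978],[.553326,-.039212,.213813]])
s=manip.get_state()
import os,json
if not os.path.exists('q4.json'): json.dump([list(s['qpos']),list(s['position']),list(s['ee_rot'])],open('q4.json','w'))
a,b,c=json.load(open('q4.json')); Q=np.vstack([Q,a]);P=np.vstack([P,b])
def fk(q,k):
    a1,off,d1,L2,L3,L,sg=k
    r=R.from_euler('z',q[0]); p=r.apply([a1,off,d1])
    r=r*R.from_euler('y',q[1]); p=p+r.apply([0,0,L2])
    r=r*R.from_euler('y',q[2]); p=p+r.apply([0,0,L3])
    r=r*R.from_euler('z',np.sign(sg)*q[3])*R.from_euler('y',q[4]); p=p+r.apply([0,0,L])
    return p,r*R.from_euler('z',q[5])
best=None
for sg in(1,-1):
    o=least_squares(lambda k:np.r_[np.ravel([fk(q,[*k,sg])[0]-p for q,p in zip(Q,P)]),.05*(k-[0,.07,.3,.4,.45,.35])*.05],[0,.07,.3,.4,.45,.35])
    print(sg,np.round(o.x,3),o.cost,np.round([np.linalg.norm(fk(q,[*o.x,sg])[0]-p)*1e3 for q,p in zip(Q,P)],1))
    if best is None or o.cost<best[0]: best=(o.cost,[*o.x,sg])
K=best[1]
rr=R.from_quat([*c[1:],c[0]]); off6=(fk(Q[3],K)[1].inv()*rr)
lo=np.array([-2.89,-.75,.22,-1.18,.11,-2.7]);hi=np.array([2.89,2.08,2.7,4.32,2.71,2.7])
def ik(grasp,pitch,yaw,q0=None):
    r2=tool(pitch,yaw);t=np.array(grasp)+r2.as_matrix()[:,2]*.019
    def f(q):
        p,r=fk(q,K); return np.r_[(p-t)*5,(( r*off6).inv()*r2).as_rotvec()]
    o=least_squares(f,np.clip(Q[3] if q0 is None else q0,lo+.01,hi-.01),bounds=(lo,hi)); return o.x,np.sqrt(2*o.cost)
E
python3 - <<'E'
from kin import *
print(off6.as_rotvec())
for pt in (35,40,45,50,55,60): print(pt,*[(np.round(x[0],2),round(x[1],4)) for x in [ik([.6605,.161,.115],pt,-.018)]], *[(np.round(x[0],2),round(x[1],4)) for x in [ik([.63,-.04,.11],pt+55,-.075)]])
E
```

```text
1 [ 0.01   0.071 -0.04   0.687  0.386  0.307] 0.00012143438243085354 [ 4.8 11.6  7.1  5.9]
-1 [ 0.282  0.082  0.531 -0.088  0.312  0.138] 0.0014247281577516252 [19.  21.5 20.7 40. ]
[-3.69944320e-16 -2.11947267e-16  1.57079633e+00]
35 (array([ 0.17,  0.31,  2.05, -1.18,  0.11, -0.25]), np.float64(0.2238)) (array([-0.18,  0.42,  1.66,  0.  ,  1.06, -1.67]), np.float64(0.0))
40 (array([ 0.18,  0.31,  2.05, -1.18,  0.12, -0.25]), np.float64(0.1439)) (array([-0.17,  0.45,  1.6 , -0.01,  1.17, -1.66]), np.float64(0.0))
45 (array([ 0.19,  0.32,  2.05, -1.18,  0.14, -0.24]), np.float64(0.0639)) (array([-0.17,  0.49,  1.55, -0.02,  1.28, -1.66]), np.float64(0.0))
50 (array([ 0.19,  0.32,  2.04, -1.  ,  0.16, -0.42]), np.float64(0.0)) (array([-0.17,  0.52,  1.49, -0.02,  1.39, -1.65]), np.float64(0.0))
55 (array([ 0.18,  0.33,  1.98, -0.47,  0.26, -0.95]), np.float64(0.0)) (array([-0.16,  0.56,  1.44, -0.03,  1.49, -1.65]), np.float64(0.0))
60 (array([ 0.18,  0.34,  1.92, -0.26,  0.38, -1.16]), np.float64(0.0)) (array([-0.16,  0.6 ,  1.39, -0.04,  1.59, -1.65]), np.float64(0.0))
```

Call:
servo_tool --series "-0.003 -0.005 0.012 0.7 -1.9 0.2 0.5; -0.005 -0.005 0.025 0.7 -1.9 0.2 0.5; -0.005 -0.005 0.038 0.7 -1.9 0.2 0.5; -0.005 -0.005 0.05 0.7 -1.9 0.2 0.5; -0.005 -0.005 0.05 0.7 -1.9 0.2 0.5"

```text
clock: 6.15
position: [0.6276, -0.0442, 0.0948]
ee_rot: [0.305, 0.036, 0.951, -0.012]
contact_force: [-1.0, 0.0, -4.5]
width: 0.0515
gripper_force: 54.8
```

```bash
python3 rest.py .092 .002 0 55
python3 - <<'E'
from h import *
a=cv2.cvtColor(eyes.get_image("scene"),cv2.COLOR_RGB2BGR)[120:270,180:340];b=cv2.cvtColor(eyes.get_image("top"),cv2.COLOR_RGB2BGR)[150:270,240:380]
C=np.hstack([cv2.resize(a,(400,375)),cv2.resize(b,(400,343))[:,:]] if 0 else [cv2.resize(a,(400,375)),np.vstack([cv2.resize(b,(400,343)),np.zeros((32,400,3),np.uint8)])]);cv2.imwrite('pics/c3.png',C)
E
```

```text
shift mm [13.9  0.6 10.2] turn deg [-0.05  0.59  0.03] tcp goal [ 0.6223 -0.0432  0.0784]
[ 0.6276 -0.0442  0.0948] [-1.   0.  -4.5] [ 0.09  0.68 -0.02] 0.051514236575639895 54.771714666858315 [-0.23  0.28  2.12  0.63  0.16 -2.33] 6.15
```

View pics/c3.png

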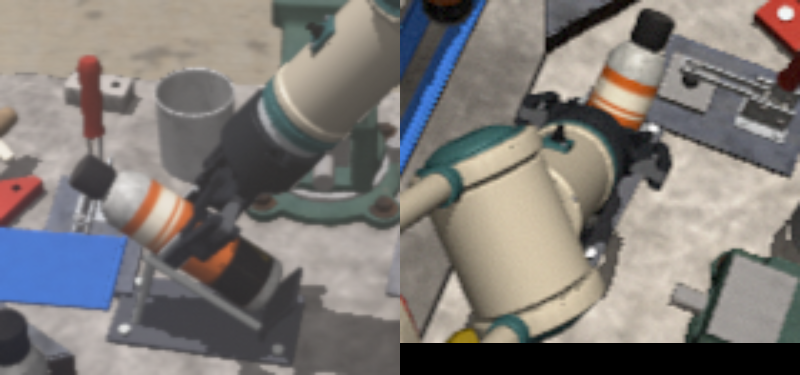

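Call:
servo_tool --series "0.003 0 0.003 0 0 0 0.5; 0.006 0 0.006 0 0.5 0 0.5; 0.008 0.001 0.008 0 0.5 0 0.5; 0.011 0.001 0.01 0 0.5 0 0.5; 0.011 0.001 0.01 0 0.5 0 0.5"

```text
clock: 6.75
position: [0.6247, -0.0432, 0.0866]
ee_rot: [0.306, 0.036, 0.951, -0.013]
contact_force: [-16.0, 4.4, 25.8]
width: 0.0511
gripper_force: 58.5
```

```bash
python3 rest.py .092 .0 0 55
```

```text
shift mm [ 8.8 -0.1  5.3] turn deg [-0.19  0.72  0.02] tcp goal [ 0.6206 -0.0431  0.0772]
[ 0.6247 -0.0432  0.0866] [-16.    4.4  25.8] [0.32 0.11 0.14] 0.05113315593842222 58.48070740699768 [-0.23  0.29  2.14  0.75  0.13 -2.45] 6.75
```

Call:
servo_tool --series "0 0 -0.003 0 0 0 0.5; 0 0 -0.004 0 0 0 0.5"

```text
clock: 6.95
position: [0.62, -0.0428, 0.0849]
ee_rot: [0.302, 0.036, 0.953, -0.012]
contact_force: [0.7, 0.2, -4.8]
width: 0.0514
gripper_force: 54.8
```

Call:
servo_tool --series "0 0 0 0 0 0 0.4; 0 0 0 0 0 0 0.3; 0 0 0 0 0 0 0.15; 0 0 0 0 0 0 0; 0 0 0 0 0 0 0"

```text
clock: 7.45
position: [0.62, -0.0431, 0.0835]
ee_rot: [0.301, 0.036, 0.953, -0.013]
contact_force: [-0.1, -0.7, 0.1]
width: 0.0852
gripper_force: 0.0
```

Call:
servo_tool --series "0 0 -0.02 0 0 0 0; 0 0 -0.05 0 0 0 0; 0 0 -0.08 0 0 0 0; 0 0 -0.11 0 5 0 0; 0 0 -0.13 0 10 0 0"

```text
clock: 7.95
position: [0.5432, -0.0374, 0.1915]
ee_rot: [0.216, 0.037, 0.976, -0.01]
contact_force: [1.2, 0.3, -0.5]
width: 0.0854
gripper_force: 0.0
```

```bash
python3 rest.py .135 0 .07 90; cat >>log.txt /dev/null
python3 - <<'E'
from h import *
a=cv2.cvtColor(eyes.get_image("scene"),cv2.COLOR_RGB2BGR); b=cv2.cvtColor(eyes.get_image("top"),cv2.COLOR_RGB2BGR);cv2.imwrite('pics/s3.png',a);cv2.imwrite('pics/t3.png',b)
print(list(np.round(manip.get_state()['qpos'],5)),manip.get_state()['position'])
a=a[120:270,180:340];b=b[150:270,240:380]
cv2.imwrite('pics/c4.png',np.hstack([cv2.resize(a,(400,375)),np.vstack([cv2.resize(b,(400,343)),np.zeros((32,400,3),np.uint8)])]))
E
```

```text
shift mm [-41.    0.5  58.4] turn deg [-0.24 24.94 -0.09] tcp goal [ 0.6048 -0.0419  0.1558]
[ 0.5432 -0.0374  0.1915] [ 1.2  0.3 -0.5] [0.03 0.21 0.02] 0.0854054665972464 0.0 [-0.24  0.06  1.98  0.1   0.68 -1.8 ] 7.95
[np.float64(-0.24064), np.float64(0.05769), np.float64(1.97487), np.float64(0.1087), np.float64(0.66937), np.float64(-1.80702)] [ 0.54889676 -0.03797137  0.1951241 ]
```

View pics/c4.png

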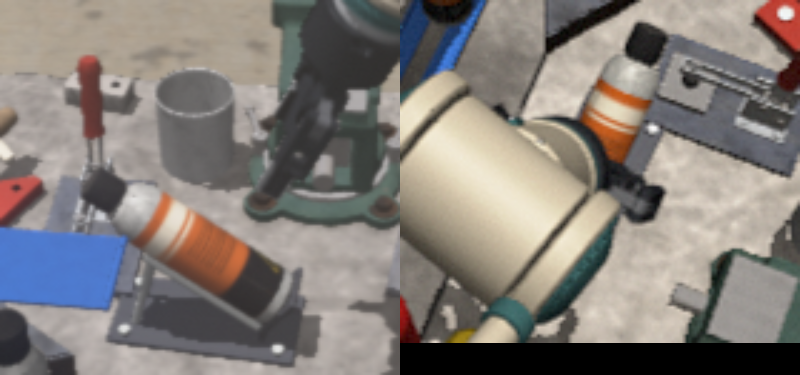

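```bash
cat > kin.py <<'E'
from h import *
from scipy.optimize import least_squares
Q=np.array([[1.051,.276,1.505,0,1.361,-.121],[.160312,.242361,1.326647,-.000357,1.585177,-1.388704],[-.196058,.254302,1.579845,-.0002,1.304449,-1.747853],[-.24064,.05769,1.97487,.1087,.66937,-1.80702],[-.23,.29,2.14,.75,.13,-2.45],[-.23,.28,2.12,.63,.16,-2.33],[-.24,.17,2.12,.36,.30,-2.06]])
P=np.array([[.223,.53,.231],[.549406,.159008,.323978],[.553326,-.039212,.213813],[.548897,-.03797,.195124],[.6247,-.0432,.0866],[.6276,-.0442,.0948],[.5901,-.0362,.1298]])
def fk(q,k):
    a1,off,d1,L2,a3,L3,L=k
    r=R.from_euler('z',q[0]); p=r.apply([a1,off,d1])
    r=r*R.from_euler('y',q[1]); p=p+r.apply([0,0,L2])
    r=r*R.from_euler('y',q[2]); p=p+r.apply([a3,0,L3])
    r=r*R.from_euler('z',q[3])*R.from_euler('y',q[4]); p=p+r.apply([0,0,L])
    return p,r*R.from_euler('z',q[5]+np.pi/2)
k0=np.array([0,.07,.3,.42,0,.42,.3])
o=least_squares(lambda k:np.r_[np.ravel([fk(q,k)[0]-p for q,p in zip(Q,P)]),.01*(k-k0)],k0)
K=o.x
lo=np.array([-2.89,-.75,.22,-1.18,.11,-2.7]);hi=np.array([2.89,2.08,2.7,4.32,2.71,2.7])
def ik(grasp,pitch,yaw,q0,flip=False):
    r2=tool(pitch,yaw); t=np.array(grasp)+r2.as_matrix()[:,2]*.019
    if flip: r2=r2*R.from_euler('z',np.pi)
    f=lambda q:np.r_[(fk(q,K)[0]-t)*5,(fk(q,K)[1].inv()*r2).as_rotvec()]
    o=least_squares(f,np.clip(q0,lo+.01,hi-.01),bounds=(lo,hi)); return np.round(o.x,2),round(float(np.sqrt(2*o.cost)),4)
E
python3 - <<'E'
from kin import *
print(np.round(K,3)); print(np.round([(fk(q,K)[0]-p)*1e3 for q,p in zip(Q,P)],1))
for pt in (25,30,35,40): print(pt,ik([.6605,.161,.139],pt,-.018,[.2,.3,2,3.1,.3,-1.5],True),ik([.6605,.161,.139],pt,-.018,[.2,.3,2,3.1,.3,1.5]),ik([.624,-.043,.117],pt+55,-.075,Q[3]))
E
```

```text
[0.01  0.069 0.137 0.613 0.055 0.414 0.355]
[[ 0.6 -0.5  0.7]
 [-0.5 -0.6 -1.1]
 [ 0.6 -0.6  0.6]
 [ 1.  -1.4  0.1]
 [ 0.4 -0.2 -0.1]
 [ 1.   2.  -0.3]
 [-2.   1.3  0. ]]
25 (array([ 0.26,  0.46,  2.3 ,  3.51,  0.77, -1.72]), 0.0) (array([0.26, 0.46, 2.3 , 3.51, 0.77, 1.42]), 0.0) (array([-0.19,  0.38,  1.73,  0.03,  0.86, -1.7 ]), 0.0)
30 (array([ 0.25,  0.41,  2.25,  3.57,  0.59, -1.8 ]), 0.0) (array([0.25, 0.41, 2.25, 3.57, 0.59, 1.35]), 0.0) (array([-0.18,  0.41,  1.66,  0.01,  0.98, -1.69]), 0.0)
35 (array([ 0.24,  0.37,  2.19,  3.69,  0.42, -1.92]), 0.0) (array([0.24, 0.37, 2.19, 3.69, 0.42, 1.22]), 0.0) (array([-0.18,  0.45,  1.59,  0.  ,  1.1 , -1.68]), 0.0)
40 (array([ 0.23,  0.34,  2.13,  3.94,  0.27, -2.19]), 0.0) (array([0.23, 0.34, 2.13, 3.94, 0.27, 0.95]), 0.0) (array([-0.17,  0.49,  1.52, -0.01,  1.22, -1.67]), 0.0)
```

Call:
servo_tool --series "0 0 -0.03 0 5 0 0; 0 0 -0.06 0 10 0 0; 0 0 -0.09 0 16 0 0; 0 0 -0.09 0 22 0 0; 0 0 -0.09 0 22 0 0"

```text
clock: 8.55
position: [0.5103, -0.0341, 0.2702]
ee_rot: [0.028, 0.037, 0.999, -0.002]
contact_force: [0.0, -0.1, -0.8]
width: 0.0855
gripper_force: 0.0
```

Call:
servo_tool --series "0 0 0 0 0 8.5 0; 0 0 0 0 0 17 0; 0 0 0 0 0 25 0; 0 0 0 0 0 34 0; 0 0 0 0 0 42 0"

```text
clock: 9.05
position: [0.5058, -0.0333, 0.2688]
ee_rot: [0.025, 0.396, 0.918, 0.008]
contact_force: [0.3, -0.1, 0.3]
width: 0.0855
gripper_force: 0.0
```

Call:
servo_tool --series "0 0 0 0 0 8.5 0; 0 0 0 0 0 17 0; 0 0 0 0 0 25 0; 0 0 0 0 0 34 0; 0 0 0 0 0 42 0"

```text
clock: 9.55
position: [0.5058, -0.0334, 0.2688]
ee_rot: [0.02, 0.699, 0.715, 0.017]
contact_force: [0.5, 0.7, -0.2]
width: 0.0854
gripper_force: 0.0
```

Call:
servo_tool --series "0 0 0 0 0 8.5 0; 0 0 0 0 0 17 0; 0 0 0 0 0 25 0; 0 0 0 0 0 34 0; 0 0 0 0 0 42 0"

```text
clock: 10.05
position: [0.5058, -0.0334, 0.2688]
ee_rot: [0.013, 0.908, 0.417, 0.023]
contact_force: [0.1, 1.0, 0.3]
width: 0.0855
gripper_force: 0.0
```

Call:
servo_tool --series "0 0 0 0 0 8.5 0; 0 0 0 0 0 17 0; 0 0 0 0 0 25 0; 0 0 0 0 0 34 0; 0 0 0 0 0 42 0"

```text
clock: 10.55
position: [0.5058, -0.0334, 0.2688]
ee_rot: [0.004, 0.998, 0.064, 0.026]
contact_force: [0.0, 0.0, -0.6]
width: 0.0856
gripper_force: 0.0
```

```bash
cat >> h.py <<'E'
def to2(grasp,pitch,yaw):
    "as to(), with the tool turned half round about its z"
    p,r,st=pose(); r2=tool(pitch,yaw); t=np.array(grasp)+r2.as_matrix()[:,2]*.019; r2=r2*R.from_euler('z',np.pi)
    d=r.inv().apply(t-p); a=np.degrees((r.inv()*r2).as_rotvec())
    print("shift mm",np.round(d*1000,1),"turn deg",np.round(a,2),"tcp goal",np.round(t,4),"now",np.round(p,4),"q",np.round(st['qpos'],3),"F",np.round(st['contact_force'],1),"M",np.round(st['moment'],2),"w",round(st['width'],4),"t",st['clock']); return d,a
yr=-.075; dr=np.array([np.cos(yr)*.8192,np.sin(yr)*.8192,.5736]); seat=np.array([.5346,-.0366,.040])
E
python3 - <<'E'
from h import *
to2(seat+dr*.133+[0,0,.09],87,yr)
# can axis check from scene image: cap top centre
a=cv2.imread('pics/s3.png'); 
print(S.proj(seat+dr*.199),S.proj(seat),T.proj(seat+dr*.199))
print("c4 px", (S.proj(seat+dr*.199)-[180,120])*2.5,(S.proj(seat)-[180,120])*2.5,(T.proj(seat+dr*.199)-[240,150])*2.857)
E
```

```text
shift mm [131.5  28.1  88.6] turn deg [ 0.03  0.02 11.64] tcp goal [ 0.6442 -0.0448  0.1873] now [ 0.5058 -0.0334  0.2688] q [-0.208  0.123  1.613  0.007  1.354  1.234] F [ 0.   0.  -0.6] M [ 0.05 -0.06 -0.02] w 0.0856 t 10.55
[[215.12345437 191.91228703]] [[290.57807644 238.6939639 ]] [[327.9563702  159.14146326]]
c4 px [[ 87.80863592 179.78071758]] [[276.4451911  296.73490974]] [[251.29134967  26.11716055]]
```

Call:
servo_tool --series "0.03 0.006 0.01 0 0 4 0; 0.065 0.013 0.03 0 0 8 0; 0.1 0.021 0.05 0 0 11.6 0; 0.131 0.028 0.07 0 0 11.6 0; 0.131 0.028 0.088 0 0 11.6 0"

```text
clock: 11.05
position: [0.6479, -0.0449, 0.1865]
ee_rot: [0.002, 0.999, -0.034, 0.028]
contact_force: [0.3, -0.3, -1.1]
width: 0.0859
gripper_force: 0.0
```

Call:
servo_tool --series "0 0 0 0 0 0 0; 0 0 0 0 0 0 0"

```text
clock: 11.25
position: [0.6436, -0.0444, 0.1889]
ee_rot: [0.002, 0.999, -0.034, 0.025]
contact_force: [0.0, -0.3, 1.0]
width: 0.085
gripper_force: 0.0
```

Run:
```python
from h import *
to2(seat+dr*.133,87,yr)
```

```text
shift mm [-4.   0.3 91.5] turn deg [0.06 0.09 0.36] tcp goal [ 0.6442 -0.0448  0.0973] now [ 0.6436 -0.0444  0.1889] q [-0.179  0.378  1.459  0.004  1.254  1.459] F [ 0.  -0.3  1. ] M [0.   0.05 0.  ] w 0.085 t 11.25
```

Call:
servo_tool --series "-0.002 0 0.025 0 0 0 0; -0.003 0 0.05 0 0 0 0; -0.004 0 0.07 0 0 0 0; -0.004 0 0.088 0 0 0 0; -0.004 0 0.088 0 0 0 0"

```text
clock: 11.75
position: [0.6437, -0.0446, 0.1012]
ee_rot: [0.002, 0.999, -0.034, 0.025]
contact_force: [-1.1, 0.9, 0.1]
width: 0.0857
gripper_force: 0.0
```

Call:
servo_tool --series "0 0 0 0 0 0 0.3; 0 0 0 0 0 0 0.5; 0 0 0 0 0 0 0.5; 0 0 0 0 0 0 0.5; 0 0 0 0 0 0 0.5" --squeeze 100

```text
clock: 12.25
position: [0.6469, -0.045, 0.1051]
ee_rot: [0.002, 0.999, -0.035, 0.029]
contact_force: [-1.3, 0.8, 4.7]
width: 0.0507
gripper_force: 102.8
```

Run:
```python
from h import *
to2(seat+dr*.133,87,yr); print(manip.get_state()['gripper_force'])
```

```text
shift mm [-3.1  0.   7.6] turn deg [ 0.12 -0.28  0.34] tcp goal [ 0.6442 -0.0448  0.0973] now [ 0.6469 -0.045   0.1051] q [-0.179  0.444  1.575  0.005  1.066  1.459] F [-1.3  0.8  4.7] M [ 0.09  0.22 -0.01] w 0.0507 t 12.25
102.802220560161
```

Call:
servo_tool --series "0 0 -0.01 0 0 0 0.5; 0 0 -0.03 0 0 0 0.5; 0 0 -0.055 0 0 0 0.5; 0 0 -0.085 0 0 0 0.5; 0 0 -0.115 0 0 0 0.5"

```text
clock: 12.75
position: [0.639, -0.0442, 0.2182]
ee_rot: [0.002, 0.999, -0.034, 0.026]
contact_force: [0.2, -0.2, -3.8]
width: 0.0499
gripper_force: 104.7
```

Call:
servo_tool --series "0 0 -0.03 0 0 0 0.5; 0 0 -0.06 0 0 0 0.5; 0 0 -0.09 0 0 0 0.5; 0 0 -0.115 0 0 0 0.5; 0 0 -0.115 0 0 0 0.5"

```text
clock: 13.25
position: [0.6349, -0.0439, 0.3368]
ee_rot: [0.003, 0.999, -0.034, 0.031]
contact_force: [1.2, -0.9, -4.4]
width: 0.0504
gripper_force: 104.8
```

Run:
```python
from kin import *
s=manip.get_state(); q0=np.array(s['qpos']); print(np.round(q0,3),s['position'],np.round(s['contact_force'],1),np.round(s['moment'],2),s['width'],(fk(q0,K)[0]-s['position'])*1e3)
# goals: grasp at height, tool pitch 32, same yaw-ish
for y in (-.05,0,.05):
  for x in (.62,.66):
    for z in (.165,.30): print(x,y,z,ik([x,y,z],32,-.018,[-.0,.4,2.2,3.3,.5,-1.7],True))
```

```text
[-0.18   0.3    1.217  0.004  1.563  1.459] [ 0.63494883 -0.04385471  0.3368028 ] [ 1.2 -0.9 -4.4] [-0.09 -0.2   0.01] 0.050415465390768764 [-2.49519578 -0.06877967 -1.21197887]
0.62 -0.05 0.165 (array([-0.34,  0.27,  2.35,  2.59,  0.53, -1.25]), 0.0)
0.62 -0.05 0.3 (array([-0.34,  0.01,  2.14,  1.55,  0.27, -0.15]), 0.0)
0.66 -0.05 0.165 (array([-0.3 ,  0.31,  2.27,  2.61,  0.48, -1.24]), 0.0)
0.66 -0.05 0.3 (array([-0.3 ,  0.07,  2.07,  1.55,  0.24, -0.13]), 0.0)
0.62 0 0.165 (array([-0.19,  0.26,  2.36,  2.83,  0.5 , -1.39]), 0.0)
0.62 0 0.3 (array([-0.19,  0.  ,  2.15,  1.65,  0.15, -0.17]), 0.0)
0.66 0 0.165 (array([-0.17,  0.3 ,  2.27,  2.85,  0.46, -1.39]), 0.0)
0.66 0 0.3 (array([-0.17,  0.07,  2.08,  1.64,  0.13, -0.15]), 0.0)
0.62 0.05 0.165 (array([-0.04,  0.27,  2.35,  3.1 ,  0.48, -1.55]), 0.0)
0.62 0.05 0.3 (array([-0.07,  0.01,  2.17,  2.46,  0.11, -0.92]), 0.0408)
0.66 0.05 0.165 (array([-0.04,  0.31,  2.26,  3.1 ,  0.44, -1.55]), 0.0)
0.66 0.05 0.3 (array([-0.06,  0.08,  2.11,  2.59,  0.11, -1.05]), 0.0449)
```

Run:
```python
from kin import *
q=np.array(manip.get_state()['qpos'])
W=[(.635,-.044,.356,87,-.075),(.635,-.10,.356,87,-.075),(.65,-.11,.33,60,0),(.655,-.11,.30,32,0.0),(.655,-.11,.25,32,0.0),(.652,-.05,.25,32,0),(.65,0,.23,32,0),(.65,.05,.2,32,0),(.65,.07,.16,32,0),(.65,.16,.16,32,-.018),(.66,.16,.14,32,-.018)]
for a,b in zip(W,W[1:]):
    mx=0
    for t in np.linspace(0,1,8)[1:]:
        w=np.array(a)+t*(np.array(b)-a); q2,e=ik(w[:3],w[3],w[4],q,True); mx=max(mx,abs(q2-q).max()); q=q2
        if e>.002: print("  err",t,e)
    print(b,q,round(mx,2))
```

```text
(0.635, -0.1, 0.356, 87, -0.075) [-0.27  0.32  1.18  0.01  1.59  1.38] 0.03
(0.65, -0.11, 0.33, 60, 0) [-0.36  0.13  1.61  0.23  0.92  1.11] 0.1
(0.655, -0.11, 0.3, 32, 0.0) [-0.47  0.08  2.06  1.47  0.39 -0.16] 0.36
(0.655, -0.11, 0.25, 32, 0.0) [-0.47  0.16  2.14  1.83  0.41 -0.54] 0.06
(0.652, -0.05, 0.25, 32, 0) [-0.32  0.13  2.17  2.05  0.31 -0.67] 0.04
(0.65, 0, 0.23, 32, 0) [-0.19  0.16  2.21  2.52  0.28 -1.07] 0.07
(0.65, 0.05, 0.2, 32, 0) [-0.05  0.22  2.24  3.01  0.34 -1.47] 0.08
(0.65, 0.07, 0.16, 32, 0) [ 0.    0.31  2.29  3.15  0.47 -1.57] 0.03
(0.65, 0.16, 0.16, 32, -0.018) [ 0.25  0.34  2.22  3.66  0.47 -1.9 ] 0.08
(0.66, 0.16, 0.14, 32, -0.018) [ 0.25  0.39  2.22  3.6   0.52 -1.84] 0.01
```

Run:
```python
from h import *
to2([.645,-.10,.345],70,-.03)
```

```text
shift mm [19.7 55.  11.1] turn deg [ 0.64 16.46 -2.15] tcp goal [ 0.6515 -0.1002  0.3271] now [ 0.6349 -0.0439  0.3368] q [-0.18   0.3    1.217  0.004  1.563  1.459] F [ 1.2 -0.9 -4.4] M [-0.09 -0.2   0.01] w 0.0504 t 13.25
```

Call:
servo_tool --series "0.004 0.011 0.002 0.1 3.3 -0.4 0.5; 0.008 0.022 0.004 0.3 6.6 -0.9 0.5; 0.012 0.033 0.007 0.4 10 -1.3 0.5; 0.016 0.044 0.009 0.5 13 -1.7 0.5; 0.02 0.055 0.011 0.6 16.5 -2.1 0.5"

```text
clock: 13.75
position: [0.649, -0.1, 0.3196]
ee_rot: [0.002, 0.986, -0.015, 0.169]
contact_force: [-0.2, 0.3, -4.3]
width: 0.0501
gripper_force: 104.7
```

Run:
```python
from h import *
to2([.652,-.11,.32],50,0)
```

```text
shift mm [ 9.9  9.6 18.5] turn deg [ 0.8  20.58 -1.58] tcp goal [ 0.6642 -0.11    0.3054] now [ 0.649  -0.1     0.3196] q [-0.311  0.187  1.46   0.102  1.17   1.266] F [-0.2  0.3 -4.3] M [-0.07  0.27  0.01] w 0.0501 t 13.75
```

Call:
servo_tool --series "0.002 0.002 0.004 0.2 4 -0.3 0.5; 0.004 0.004 0.008 0.3 8 -0.6 0.5; 0.006 0.006 0.011 0.5 12 -0.9 0.5; 0.008 0.008 0.015 0.6 16 -1.2 0.5; 0.01 0.01 0.018 0.8 20.5 -1.6 0.5"

```text
clock: 14.25
position: [0.6634, -0.1097, 0.3054]
ee_rot: [-0.0, 0.94, 0.0, 0.341]
contact_force: [0.7, 2.5, -4.5]
width: 0.0504
gripper_force: 104.8
```

Run:
```python
from h import *
to2([.655,-.11,.30],32,0)
```

```text
shift mm [-4.1  0.3 16.8] turn deg [-0.04 18.11  0.02] tcp goal [ 0.6711 -0.11    0.2899] now [ 0.6634 -0.1097  0.3054] q [-0.407  0.083  1.78   0.423  0.669  0.911] F [ 0.7  2.5 -4.5] M [0.16 0.67 0.07] w 0.0504 t 14.25
```

Call:
servo_tool --series "0 0 0.002 0 2 0 0.5; -0.001 0 0.004 0 4 0 0.5; -0.001 0 0.006 0 6 0 0.5; -0.002 0 0.008 0 8 0 0.5; -0.002 0 0.01 0 10 0 0.5"

```text
clock: 14.75
position: [0.6681, -0.1094, 0.296]
ee_rot: [-0.0, 0.907, 0.0, 0.421]
contact_force: [0.2, 0.5, -3.9]
width: 0.0503
gripper_force: 104.9
```

Run:
```python
from h import *
to2([.655,-.11,.29],32,0)
```

```text
shift mm [-10.3   0.7  12.6] turn deg [-0.07  8.22  0.01] tcp goal [ 0.6711 -0.11    0.2799] now [ 0.6681 -0.1094  0.296 ] q [-0.447  0.069  1.941  0.848  0.457  0.477] F [ 0.2  0.5 -3.9] M [0.05 0.9  0.02] w 0.0503 t 14.75
```

Call:
servo_tool --series "-0.002 0 0.003 0 1.6 0 0.5; -0.004 0 0.005 0 3.2 0 0.5; -0.006 0 0.008 0 4.9 0 0.5; -0.008 0.001 0.01 0 6.5 0 0.5; -0.01 0.001 0.013 0 8.2 0 0.5"

```text
clock: 15.25
position: [0.6719, -0.1112, 0.2804]
ee_rot: [0.001, 0.875, -0.0, 0.485]
contact_force: [0.1, 0.9, -5.3]
width: 0.0506
gripper_force: 105.0
```

Run:
```python
from h import *
to2([.655,-.11,.25],32,0)
```

```text
shift mm [-34.7  -1.2  20.7] turn deg [ 0.07 -0.01  0.03] tcp goal [ 0.6711 -0.11    0.2399] now [ 0.6719 -0.1112  0.2804] q [-0.48   0.098  2.08   1.558  0.402 -0.256] F [ 0.1  0.9 -5.3] M [0.05 1.06 0.06] w 0.0506 t 15.25
```

Call:
servo_tool --series "0 -0.012 0 0 0 0 0.5; 0 -0.024 0 0 0 0 0.5; -0.005 -0.036 0.003 0 0 0 0.5; -0.012 -0.048 0.007 0 0 0 0.5; -0.018 -0.06 0.011 0 0 0 0.5"

```text
clock: 15.75
position: [0.6733, -0.0497, 0.2624]
ee_rot: [0.001, 0.874, 0.001, 0.486]
contact_force: [-0.2, 1.3, -4.7]
width: 0.0501
gripper_force: 105.1
```

Run:
```python
from h import *
to2([.65,0,.235],32,0)
```

```text
shift mm [-35.5 -49.8  13.6] turn deg [ 0.01 -0.21  0.11] tcp goal [0.6661 0.     0.2249] now [ 0.6733 -0.0497  0.2624] q [-0.326  0.107  2.132  1.877  0.289 -0.497] F [-0.2  1.3 -4.7] M [ 0.05  0.95 -0.02] w 0.0501 t 15.75
```

Call:
servo_tool --series "-0.007 -0.01 0.003 0 0 0 0.5; -0.014 -0.02 0.005 0 0 0 0.5; -0.021 -0.03 0.008 0 0 0 0.5; -0.028 -0.04 0.011 0 0 0 0.5; -0.035 -0.05 0.014 0 0 0 0.5"

```text
clock: 16.25
position: [0.6665, 0.0002, 0.2247]
ee_rot: [0.0, 0.874, 0.001, 0.486]
contact_force: [0.2, -0.4, -4.6]
width: 0.0506
gripper_force: 105.1
```

Run:
```python
from h import *
to2([.648,.06,.20],32,-.018)
```

```text
shift mm [-30.7 -59.5  16.4] turn deg [-0.88 -0.11  0.63] tcp goal [0.6641 0.0597 0.1899] now [6.665e-01 2.000e-04 2.247e-01] q [-0.195  0.154  2.207  2.5    0.279 -1.053] F [ 0.2 -0.4 -4.6] M [0.02 0.98 0.02] w 0.0506 t 16.25
```

Call:
servo_tool --series "-0.006 -0.012 0.003 -0.2 0 0.1 0.5; -0.012 -0.024 0.006 -0.4 0 0.3 0.5; -0.018 -0.036 0.01 -0.6 0 0.4 0.5; -0.024 -0.048 0.013 -0.7 0 0.5 0.5; -0.031 -0.06 0.016 -0.9 0 0.6 0.5"

```text
clock: 16.75
position: [0.6639, 0.0609, 0.1899]
ee_rot: [0.004, 0.874, -0.008, 0.486]
contact_force: [0.4, -0.7, -5.6]
width: 0.0501
gripper_force: 105.1
```

Run:
```python
from h import *
to2([.648,.09,.163],32,-.018)
a=cv2.cvtColor(eyes.get_image("scene"),cv2.COLOR_RGB2BGR); b=cv2.cvtColor(eyes.get_image("top"),cv2.COLOR_RGB2BGR);cv2.imwrite('pics/s4.png',a);cv2.imwrite('pics/t4.png',b)
a=a[190:340,150:310];b=b[70:220,200:350]
cv2.imwrite('pics/c5.png',np.hstack([cv2.resize(a,(400,375)),cv2.resize(b,(400,400))[:375]]))
p,r,s=pose(); g=p-.019*r.as_matrix()[:,2]
base=g+[.002,0,-.133]; print("pred base",base,"px scene",S.proj(base),S.proj(base+[0,0,.199]),T.proj(base))
```

```text
shift mm [-31.6 -28.7  19.4] turn deg [-0.08 -0.1  -0.03] tcp goal [0.6641 0.0897 0.1529] now [0.6639 0.0609 0.1899] q [-0.01   0.225  2.249  3.158  0.347 -1.581] F [ 0.4 -0.7 -5.6] M [ 0.04  1.02 -0.02] w 0.0501 t 16.75
pred base [0.64867807 0.06199345 0.06519713] px scene [[232.15201999 260.79166675]] [[225.32859844 186.76921067]] [[279.45346469 174.03955519]]
```

View pics/c5.png

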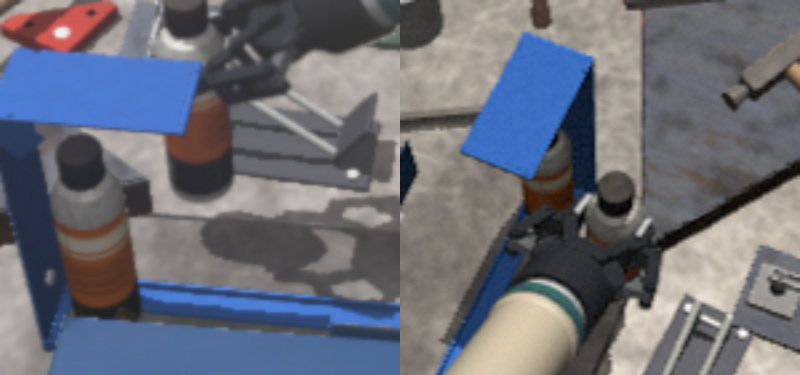

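Run:
```python
from h import *
for uv in ((196.7,153),(204,122)): print([T.plane(uv,z)[0].round(3) for z in(.05,.12,.2)])
to2([.648,.1617,.156],32,-.018)
```

```text
[array([0.625, 0.301, 0.05 ]), array([0.599, 0.274, 0.12 ]), array([0.569, 0.243, 0.2  ])]
[array([0.721, 0.326, 0.05 ]), array([0.689, 0.297, 0.12 ]), array([0.652, 0.264, 0.2  ])]
shift mm [-35.9 -99.6  22.3] turn deg [-0.18  0.11  0.01] tcp goal [0.6641 0.1614 0.1459] now [0.6628 0.0618 0.1881] q [-0.009  0.226  2.251  3.155  0.345 -1.578] F [ 0.4  0.4 -5.2] M [0.02 1.11 0.01] w 0.0502 t 16.85
```

Call:
servo_tool --series "-0.006 -0.006 0.004 0 0 0 0.5; -0.012 -0.012 0.008 0 0 0 0.5; -0.018 -0.018 0.011 0 0 0 0.5; -0.025 -0.024 0.015 0 0 0 0.5; -0.031 -0.029 0.019 0 0 0 0.5"

```text
clock: 17.35
position: [0.665, 0.0884, 0.1541]
ee_rot: [0.004, 0.874, -0.008, 0.487]
contact_force: [-0.1, -0.4, -5.3]
width: 0.0505
gripper_force: 105.3
```

Run:
```python
from h import *
to2([.647,.1617,.160],32,-.018)
```

```text
shift mm [ -5.2 -73.   -0.5] turn deg [-0.01 -0.25 -0.04] tcp goal [0.6631 0.1614 0.1499] now [0.665  0.0884 0.1541] q [ 0.068  0.31   2.282  3.304  0.47  -1.67 ] F [-0.1 -0.4 -5.3] M [ 0.04  1.08 -0.  ] w 0.0505 t 17.35
```

Call:
servo_tool --series "-0.001 -0.012 0 0 0 0 0.5; -0.002 -0.027 0 0 0 0 0.5; -0.003 -0.043 0 0 0 0 0.5; -0.005 -0.06 0 0 0 0 0.5; -0.005 -0.073 0 0 0 0 0.5"

```text
clock: 17.85
position: [0.6636, 0.1618, 0.1493]
ee_rot: [0.004, 0.874, -0.008, 0.486]
contact_force: [-0.3, -0.7, -5.7]
width: 0.05
gripper_force: 105.4
```

Call:
servo_tool --series "0 0 0 0 0 0 0.5; 0 0 0 0 0 0 0.5"

```text
clock: 18.05
position: [0.6638, 0.161, 0.1499]
ee_rot: [0.004, 0.873, -0.008, 0.487]
contact_force: [-0.0, -1.0, -5.0]
width: 0.05
gripper_force: 105.4
```

```bash
cat > see.py <<'E'
from h import *
import sys
a=cv2.cvtColor(eyes.get_image("scene"),cv2.COLOR_RGB2BGR); b=cv2.cvtColor(eyes.get_image("top"),cv2.COLOR_RGB2BGR)
n=sys.argv[1]; cv2.imwrite(f'pics/s{n}.png',a);cv2.imwrite(f'pics/t{n}.png',b)
hsv=cv2.cvtColor(a,cv2.COLOR_BGR2HSV)
# orange label edges per row, in the rack region
m=((hsv[...,0]<14)&(hsv[...,1]>110)&(hsv[...,2]>60)).astype(np.uint8); m[:230]=0;m[335:]=0;m[:,:150]=0;m[:,320:]=0
k,l,st,c=cv2.connectedComponentsWithStats(m)
for i in range(1,k):
    if st[i,4]>60: print("orange",st[i],c[i].round(1))
for v in range(290,326,4):
    xs=np.where(m[v])[0]
    if len(xs): 
        g=np.where(np.diff(xs)>3)[0]; print(v,[(int(s[0]),int(s[-1])) for s in np.split(xs,g+1)])
E
python3 see.py 5
python3 - <<'E'
from h import *
to2([.648,.1617,.156],32,-.018)
p,r,s=pose(); g=p-.019*r.as_matrix()[:,2]; base=g+[.002,0,-.133]
print(base,S.proj(base+[0,0,.07]),S.proj([.7146,.1608,.074]), S.proj([[.6,.16,.07],[.61,.16,.07]]))
E
```

```text
orange [173 276  26  10  73] [185.6 281.8]
orange [175 287  29  26 504] [190.1 301. ]
orange [207 288  28  22 477] [221.  298.5]
290 [(175, 175), (197, 201), (208, 215), (221, 231)]
294 [(176, 202), (208, 233)]
298 [(177, 202), (209, 234)]
302 [(178, 203), (210, 234)]
306 [(179, 202), (211, 231)]
310 [(181, 198)]
shift mm [-3.1 -1.3  2.3] turn deg [ 0.08 -0.25 -0.04] tcp goal [0.6641 0.1614 0.1459] now [0.6637 0.1601 0.1498] q [ 0.261  0.342  2.237  3.662  0.493 -1.888] F [-0.1  0.2 -5. ] M [ 0.02  1.01 -0.07] w 0.0504 t 18.15
[0.64958297 0.16040209 0.02681498] [[222.39496047 288.6358076 ]] [[189.74831862 293.9279515 ]] [[249.16750192 299.24550882]
 [243.97011123 298.86338279]]
```

Call:
servo_tool --series "0.001 -0.001 0.002 0 0 0 0.5; 0.003 -0.001 0.005 0 0 0 0.5; -0.002 -0.001 0.008 0 0 0 0.5; -0.007 -0.001 0.011 0 0 0 0.5; -0.013 -0.001 0.015 0 0 0 0.5"

```text
clock: 18.65
position: [0.6716, 0.1613, 0.1338]
ee_rot: [0.005, 0.871, -0.008, 0.49]
contact_force: [-7.6, 0.8, 15.4]
width: 0.0499
gripper_force: 106.9
```

Call:
servo_tool --series "0 0 0 0 0 0 0.5; 0 0 0 0 0 0 0.5"

```text
clock: 18.85
position: [0.6717, 0.1614, 0.1337]
ee_rot: [0.005, 0.872, -0.008, 0.49]
contact_force: [-0.9, -0.7, 4.9]
width: 0.0504
gripper_force: 105.9
```

```bash
cat > gap.py <<'E'
from h import *
import sys
# sub-pixel gap: average redness profile over rows, sheared along the can axis
acc=[]
for i in range(4):
    a=eyes.get_image("scene").astype(float); acc.append(a)
a=np.mean(acc,0); cv2.imwrite(f'pics/g{sys.argv[1]}.png',a[...,::-1])
o=a[...,0]-a[...,2]
prof=np.mean([np.interp(np.arange(160,250,.25)+.25*(v-300),np.arange(560),o[v]) for v in range(292,306)],0)
x=np.arange(160,250,.25)
th=18
s=np.sign(prof-th); idx=np.where(np.diff(s)!=0)[0]
print("crossings",[round(float(x[i]+.25*(th-prof[i])/(prof[i+1]-prof[i])),2) for i in idx]); print(prof[::4].round(0).astype(int).tolist())
E
python3 gap.py 1
python3 - <<'E'
from h import *
to2([.660,.1617,.137],32,-.018)
E
```

```text
crossings [176.25, 229.98]
[-22, -31, -31, -30, -30, -30, -30, -28, -24, -20, -19, -21, -26, -30, -32, -26, 8, 38, 47, 48, 49, 49, 49, 50, 50, 50, 50, 50, 50, 50, 50, 49, 49, 48, 48, 48, 47, 46, 46, 46, 46, 45, 42, 38, 39, 44, 49, 53, 55, 55, 56, 56, 55, 54, 53, 53, 54, 54, 54, 52, 50, 49, 48, 47, 46, 44, 41, 36, 31, 25, 18, 5, -6, -10, -10, -10, -10, -10, -9, -8, -6, -5, -4, -1, 0, 1, 2, 2, 3, 3]
shift mm [-3.4 -0.1  7.4] turn deg [ 0.08 -0.64 -0.02] tcp goal [0.6761 0.1614 0.1269] now [0.6715 0.1614 0.1337] q [ 0.259  0.387  2.243  3.614  0.543 -1.836] F [-0.3  0.1  4.9] M [-0.26 -0.16 -0.05] w 0.0503 t 19.05[ WARN:0@4.300] global loadsave.cpp:1063 imwrite_ Unsupported depth image for selected encoder is fallbacked to CV_8U.
```

Run:
```python
import cv2,numpy as np
x=np.arange(160,250,.25)
for n in ('scene0','s4','s5','g1'):
    a=cv2.imread(f'pics/{n}.png').astype(float); o=a[...,2]-a[...,0]
    for r in ((292,298),(298,304)):
        p=np.mean([np.interp(x+.25*(v-300),np.arange(560),o[v]) for v in range(*r)],0)
        i=np.where(np.diff(np.sign(p-18))!=0)[0]
        print(n,r,[round(float(x[k]+.25*(18-p[k])/(p[k+1]-p[k])),2) for k in i], x[170:][0:0])
# upper parts: white/grey body and caps; print brightness profile across caps
for n in ('scene0','s5','g1'):
    a=cv2.cvtColor(cv2.imread(f'pics/{n}.png'),cv2.COLOR_BGR2GRAY)
    for v in (254,270): print(n,v,a[v,168:236:1].tolist())
```

```text
scene0 (292, 298) [176.34, 204.66] []
scene0 (298, 304) [176.21, 203.29, 246.11] []
s4 (292, 298) [176.31, 204.69] []
s4 (298, 304) [176.19, 203.31] []
s5 (292, 298) [176.3, 204.73, 208.2, 236.44] []
s5 (298, 304) [176.18, 203.35, 208.16, 234.74] []
g1 (292, 298) [176.3, 228.16] []
g1 (298, 304) [176.18, 231.31] []
scene0 254 [117, 120, 122, 119, 86, 53, 48, 52, 54, 55, 54, 55, 54, 56, 55, 56, 54, 50, 44, 42, 40, 41, 50, 90, 108, 108, 104, 103, 101, 101, 111, 143, 152, 155, 159, 162, 162, 161, 160, 161, 160, 161, 162, 162, 164, 166, 169, 171, 173, 173, 173, 172, 171, 167, 135, 95, 95, 100, 100, 101, 100, 88, 80, 92, 100, 101, 102, 102]
scene0 270 [43, 52, 76, 89, 94, 96, 97, 96, 98, 102, 110, 110, 113, 117, 124, 129, 127, 121, 116, 107, 100, 95, 96, 96, 95, 91, 91, 89, 85, 80, 74, 67, 52, 44, 45, 45, 44, 46, 46, 44, 46, 48, 75, 133, 150, 153, 155, 158, 161, 162, 161, 160, 157, 156, 156, 158, 161, 164, 165, 168, 171, 175, 175, 174, 173, 173, 172, 170]
s5 254 [124, 127, 130, 127, 91, 55, 49, 54, 56, 57, 57, 57, 57, 57, 58, 58, 56, 51, 46, 43, 42, 41, 51, 93, 113, 115, 110, 107, 106, 10
[... 404 characters left out ...]
113, 112, 109, 110, 108, 102, 101, 100, 85, 66, 53, 46, 46, 46, 45, 46, 46, 44]
g1 254 [124, 127, 130, 127, 91, 56, 49, 54, 57, 57, 57, 57, 57, 57, 57, 58, 56, 51, 45, 43, 41, 40, 51, 94, 113, 114, 110, 107, 105, 107, 118, 150, 160, 160, 131, 81, 57, 59, 59, 58, 56, 56, 57, 57, 57, 58, 58, 58, 57, 57, 53, 46, 44, 66, 121, 150, 193, 198, 156, 104, 65, 48, 45, 45, 45, 45, 44, 44]
g1 270 [46, 54, 80, 94, 100, 103, 103, 102, 104, 108, 115, 117, 119, 125, 131, 137, 134, 127, 123, 113, 105, 100, 101, 101, 99, 96, 96, 94, 89, 83, 78, 76, 81, 86, 90, 97, 105, 114, 116, 118, 120, 122, 123, 127, 134, 143, 148, 145, 138, 132, 123, 114, 109, 102, 99, 98, 96, 94, 91, 84, 93, 150, 114, 64, 47, 46, 46, 46]
```

Run:
```python
from h import *
def urow(x,y,z0,row):  # u of axis at the given image row
    z=np.linspace(0,.26,600); p=S.proj(np.c_[np.full(600,x),np.full(600,y),z]); return np.interp(-row,-p[:,1],p[:,0]), np.interp(-row,-p[:,1],z)
for row,meas in ((254,30.6),(270,None),(298,31.9)):
    ur,z=urow(.7146,.1608,0,row)
    for D in (.053,.056,.059,.062,.065): 
        u,z2=urow(.7146-D,.1617,0,row); print(row,D,round(u-ur,2),round(z,3),round(z2,3),meas)
print(urow(.7146,.1608,0,254))
```

```text
254 0.053 29.13 0.187 0.193 30.6
254 0.056 30.8 0.187 0.193 30.6
254 0.059 32.48 0.187 0.193 30.6
254 0.062 34.15 0.187 0.194 30.6
254 0.065 35.83 0.187 0.194 30.6
270 0.053 28.23 0.144 0.15 None
270 0.056 29.85 0.144 0.151 None
270 0.059 31.48 0.144 0.151 None
270 0.062 33.1 0.144 0.151 None
270 0.065 34.73 0.144 0.151 None
298 0.053 26.66 0.061 0.069 31.9
298 0.056 28.19 0.061 0.069 31.9
298 0.059 29.73 0.061 0.07 31.9
298 0.062 31.26 0.061 0.07 31.9
298 0.065 32.8 0.061 0.07 31.9
(np.float64(182.28411101629047), np.float64(0.18664096262712757))
```

Call:
servo_tool --series "0.001 0 0 0 0 0 0.5; 0.002 0 0 0 0 0 0.5; 0.003 0 0 0 0 0 0.5; 0.003 0 0 0 0 0 0.5"

```text
clock: 19.45
position: [0.6715, 0.1613, 0.1336]
ee_rot: [0.005, 0.873, -0.008, 0.487]
contact_force: [-0.1, -0.9, 1.8]
width: 0.0499
gripper_force: 105.5
```

```bash
cat > cap.py <<'E'
from h import *
import sys
a=np.mean([cv2.cvtColor(eyes.get_image("scene"),cv2.COLOR_RGB2GRAY).astype(float) for i in range(4)],0)
for v in (250,254,258):
    r=a[v]; e=[]
    for lo,hi,sg in ((168,180,-1),(185,196,1),(196,208,-1),(214,226,1)):
        g=np.clip(np.diff(r[lo:hi])*sg,0,None); e.append(float((g*(np.arange(lo,hi-1)+.5)).sum()/g.sum()))
    print(v,np.round(e,2),"left diff",round(e[2]-e[0],2),"right diff",round(e[3]-e[1],2))
to2([.660,.1617,.1437],32,-.018)
E
python3 cap.py
```

```text
250 [172.05 191.47 202.79 220.83] left diff 30.75 right diff 29.36
254 [172.11 190.66 202.63 222.03] left diff 30.53 right diff 31.37
258 [173.06 192.13 202.99 221.23] left diff 29.93 right diff 29.11
shift mm [ 2.5 -0.2  4. ] turn deg [ 0.07 -0.28 -0.01] tcp goal [0.6761 0.1614 0.1336] now [0.6714 0.1613 0.1336] q [ 0.258  0.383  2.239  3.621  0.531 -1.844] F [ 0.4 -0.3  1.7] M [-0.22 -0.   -0.08] w 0.0502 t 19.65
```

Call:
servo_tool --series "0.0005 0 0 0 0 0 0.5; 0.001 0 0 0 0 0 0.5" --squeeze 20

```text
clock: 19.85
position: [0.6714, 0.1613, 0.1336]
ee_rot: [0.005, 0.874, -0.008, 0.486]
contact_force: [1.6, -0.7, -0.9]
width: 0.0503
gripper_force: 105.4
```

Call:
servo_tool --series "0 0 0 0 0 0 0.42; 0 0 0 0 0 0 0.35; 0 0 0 0 0 0 0.25; 0 0 0 0 0 0 0.1; 0 0 0 0 0 0 0"

```text
clock: 20.35
position: [0.6717, 0.1614, 0.1343]
ee_rot: [0.005, 0.874, -0.008, 0.487]
contact_force: [-0.9, -0.2, -0.6]
width: 0.0854
gripper_force: 0.0
```

Call:
servo_tool --series "0 0 0 0 0 0 0; 0 0 0 0 0 0 0; 0 0 0 0 0 0 0"

```text
clock: 20.65
position: [0.6718, 0.1613, 0.1344]
ee_rot: [0.005, 0.873, -0.008, 0.487]
contact_force: [0.4, -0.1, 0.6]
width: 0.0854
gripper_force: 0.0
```

```bash
python3 cap.py
python3 - <<'E'
from kin import *
q=np.array(manip.get_state()['qpos'])
for b in (.03,.06,.09,.12): print(ik(np.array([.660,.1617,.1437])-b*np.array([.848,0,-.53]),32,-.018,q,True))
E
```

```text
250 [172.06 191.44 203.62 220.26] left diff 31.55 right diff 28.82
254 [172.09 190.65 203.11 221.67] left diff 31.02 right diff 31.02
258 [173.06 192.17 203.37 223.76] left diff 30.31 right diff 31.59
shift mm [ 1.6 -0.2  4. ] turn deg [ 0.06 -0.26 -0.02] tcp goal [0.6761 0.1614 0.1336] now [0.6718 0.1613 0.1344] q [ 0.258  0.382  2.237  3.623  0.527 -1.846] F [ 0.6 -0.   0.2] M [ 0.05  0.4  -0.02] w 0.0848 t 20.85
(array([ 0.27,  0.33,  2.25,  3.67,  0.49, -1.89]), 0.0)
(array([ 0.28,  0.27,  2.28,  3.73,  0.47, -1.95]), 0.0)
(array([ 0.31,  0.21,  2.31,  3.81,  0.45, -2.02]), 0.0)
(array([ 0.33,  0.14,  2.33,  3.92,  0.43, -2.11]), 0.0)
```

Call:
servo_tool --series "0 0 0 0 0 0 0.3; 0 0 0 0 0 0 0.5; 0 0 0 0 0 0 0.5; 0 0 0 0 0 0 0.5; 0 0 0 0 0 0 0.5" --squeeze 30

```text
clock: 21.35
position: [0.6719, 0.1615, 0.1346]
ee_rot: [0.005, 0.873, -0.008, 0.487]
contact_force: [-1.2, 1.8, 2.3]
width: 0.0517
gripper_force: 35.4
```

Call:
servo_tool --series "0.0005 0 0.0005 0 0 0 0.5; 0.0008 0 0.001 0 0 0 0.5; 0.001 0 0.0015 0 0 0 0.5; 0.0012 0 0.0018 0 0 0 0.5; 0.0012 0 0.0018 0 0 0 0.5"

```text
clock: 21.85
position: [0.674, 0.1614, 0.1347]
ee_rot: [0.005, 0.873, -0.008, 0.487]
contact_force: [-3.4, 1.6, 4.1]
width: 0.0517
gripper_force: 35.7
```

```bash
python3 cap.py
```

```text
250 [172.01 191.47 201.55 219.41] left diff 29.55 right diff 27.95
254 [172.05 190.66 201.34 220.33] left diff 29.29 right diff 29.67
258 [173.09 192.07 201.51 220.21] left diff 28.42 right diff 28.13
shift mm [ 0.1 -0.1  2.3] turn deg [ 0.06 -0.29 -0.01] tcp goal [0.6761 0.1614 0.1336] now [0.6741 0.1613 0.1348] q [ 0.257  0.383  2.232  3.622  0.525 -1.848] F [-2.8  1.8  4. ] M [0.21 0.41 0.17] w 0.0518 t 22.05
```

Call:
servo_tool --series "0 0 0 0 0 0 0.42; 0 0 0 0 0 0 0.35; 0 0 0 0 0 0 0.25; 0 0 0 0 0 0 0.1; 0 0 0 0 0 0 0"

```text
clock: 22.55
position: [0.674, 0.1611, 0.1341]
ee_rot: [0.005, 0.874, -0.008, 0.486]
contact_force: [0.1, 0.7, -0.4]
width: 0.0854
gripper_force: 0.0
```

Call:
servo_tool --series "0 0 0 0 0 0 0; 0 0 0 0 0 0 0"

```text
clock: 22.75
position: [0.674, 0.1612, 0.1344]
ee_rot: [0.005, 0.874, -0.008, 0.487]
contact_force: [0.5, -0.4, -0.1]
width: 0.085
gripper_force: 0.0
```

```bash
python3 cap.py
```

```text
250 [172.04 191.46 203.66 220.31] left diff 31.62 right diff 28.85
254 [172.12 190.66 203.14 221.77] left diff 31.01 right diff 31.12
258 [173.06 192.13 203.34 223.8 ] left diff 30.28 right diff 31.67
shift mm [ 0.4 -0.2  2.3] turn deg [ 0.06 -0.26 -0.02] tcp goal [0.6761 0.1614 0.1336] now [0.674  0.1613 0.1345] q [ 0.257  0.383  2.233  3.622  0.524 -1.848] F [ 1.1 -0.8  0.1] M [ 0.06  0.4  -0.04] w 0.0854 t 22.95
```

Call:
servo_tool --series "0 0 0 0 0 0 0.3; 0 0 0 0 0 0 0.5; 0 0 0 0 0 0 0.5; 0 0 0 0 0 0 0.5; 0 0 0 0 0 0 0.5" --squeeze 50

```text
clock: 23.45
position: [0.6741, 0.1614, 0.1348]
ee_rot: [0.005, 0.873, -0.008, 0.487]
contact_force: [-1.3, 0.5, 1.7]
width: 0.0513
gripper_force: 54.1
```

Call:
servo_tool --series "0.0015 0 -0.001 0 0 0 0.5; 0.0026 0 -0.0016 0 0 0 0.5; 0.0031 0 -0.0008 0 0 0 0.5; 0.0036 0 0 0 0 0 0.5; 0.0036 0 0 0 0 0 0.5"

```text
clock: 23.95
position: [0.6757, 0.1612, 0.1369]
ee_rot: [0.005, 0.874, -0.008, 0.486]
contact_force: [0.1, 0.5, -4.3]
width: 0.0514
gripper_force: 53.7
```

```bash
python3 cap.py
```

```text
250 [172.05 191.47 201.66 220.32] left diff 29.61 right diff 28.86
254 [172.11 190.65 201.97 220.49] left diff 29.86 right diff 29.84
258 [173.09 192.14 202.42 220.75] left diff 29.33 right diff 28.61
shift mm [-2.9 -0.2  2.2] turn deg [ 0.06 -0.23 -0.01] tcp goal [0.6761 0.1614 0.1336] now [0.6758 0.1612 0.1373] q [ 0.255  0.379  2.226  3.63   0.513 -1.857] F [-0.8 -0.6 -4.9] M [0.06 1.02 0.01] w 0.0515 t 24.15
```

Call:
servo_tool --series "-0.0006 0 0.0004 0 0 0 0.5; -0.0012 0 0.0008 0 0 0 0.5; -0.0017 0 0.0011 0 0 0 0.5; -0.0017 0 0.0011 0 0 0 0.5; -0.0017 0 0.0011 0 0 0 0.5"

```text
clock: 24.65
position: [0.6759, 0.1613, 0.1355]
ee_rot: [0.005, 0.873, -0.008, 0.487]
contact_force: [0.5, 0.5, -4.8]
width: 0.0514
gripper_force: 53.7
```

Call:
servo_tool --series "-0.0003 0 0 0 0 0 0.42; -0.0003 0 0 0 0 0 0.35; -0.0003 0 0 0 0 0 0.25; -0.0003 0 0 0 0 0 0.1; -0.0003 0 0 0 0 0 0"

```text
clock: 25.15
position: [0.6764, 0.1613, 0.1364]
ee_rot: [0.005, 0.873, -0.008, 0.488]
contact_force: [-0.4, 0.1, -0.8]
width: 0.0851
gripper_force: 0.0
```

Call:
servo_tool --series "0 0 0 0 0 0 0; 0 0 0 0 0 0 0; 0 0 0 0 0 0 0"

```text
clock: 25.45
position: [0.6758, 0.1612, 0.1353]
ee_rot: [0.005, 0.873, -0.008, 0.487]
contact_force: [-0.0, -0.6, -0.4]
width: 0.0854
gripper_force: 0.0
```

```bash
python3 cap.py
```

```text
250 [172.02 191.47 202.65 219.03] left diff 30.63 right diff 27.56
254 [172.09 190.66 201.99 221.1 ] left diff 29.89 right diff 30.44
258 [173.06 192.12 202.42 223.01] left diff 29.35 right diff 30.89
shift mm [-1.2 -0.2  1.1] turn deg [ 0.06 -0.26 -0.01] tcp goal [0.6761 0.1614 0.1336] now [0.6758 0.1613 0.1352] q [ 0.255  0.383  2.228  3.624  0.52  -1.851] F [ 0.7 -0.1  0.4] M [ 0.01  0.41 -0.05] w 0.0853 t 25.65
```

Call:
servo_tool --series "0 0 -0.01 0 0 0 0; 0 0 -0.025 0 0 0 0; 0 0 -0.045 0 0 0 0; 0 0 -0.065 0 0 0 0; 0 0 -0.085 0 0 0 0"

```text
clock: 26.15
position: [0.6016, 0.1625, 0.1807]
ee_rot: [0.005, 0.873, -0.008, 0.487]
contact_force: [-0.2, -0.4, -0.1]
width: 0.0854
gripper_force: 0.0
```

Call:
servo_tool --series "0 0 -0.02 0 0 0 0; 0 0 -0.03 0 0 0 0; 0 0 -0.03 0 0 0 0"

```text
clock: 26.45
position: [0.576, 0.1633, 0.1971]
ee_rot: [0.004, 0.873, -0.008, 0.487]
contact_force: [-0.9, 0.4, -0.1]
width: 0.0854
gripper_force: 0.0
```

```bash
python3 cap.py
python3 - <<'E'
from h import *
a=eyes.get_image("scene"); cv2.imwrite('pics/fin.png',a[...,::-1]); s=cv2.imread('pics/scene0.png').astype(int)
d=np.abs(a[...,::-1].astype(int)-s).max(2)>45
k,l,st,c=cv2.connectedComponentsWithStats(d.astype(np.uint8))
print([(st[i].tolist()) for i in range(1,k) if st[i,4]>25])
o=a[...,0].astype(int)-a[...,2]; print([(v,np.where(o[v,150:300]>25)[0][[0,-1]]+150) for v in (285,292,298,304)])
print("front cap diff", d[255:285,338:372].mean(),"rear",d[240:265,170:195].mean())
E
```

```text
250 [172.05 191.46 202.64 220.  ] left diff 30.59 right diff 28.54
254 [172.12 190.65 201.95 220.7 ] left diff 29.84 right diff 30.04
258 [173.11 192.11 202.44 221.35] left diff 29.34 right diff 29.24
shift mm [-1.300e+00 -1.000e-01  1.161e+02] turn deg [ 0.06 -0.27 -0.02] tcp goal [0.6761 0.1614 0.1336] now [0.5781 0.1632 0.1958] q [ 0.342  0.161  2.326  3.91   0.447 -2.092] F [-0.3  1.1 -0.2] M [-0.01  0.4   0.04] w 0.0853 t 26.65
[[544, 53, 16, 39, 270], [553, 84, 7, 13, 35], [494, 90, 66, 66, 1310], [441, 150, 71, 73, 3160], [386, 171, 51, 38, 790], [510, 187, 45, 31, 230], [259, 192, 179, 93, 5263], [528, 205, 12, 31, 208], [437, 206, 14, 13, 72], [505, 209, 23, 41, 354], [349, 216, 5, 12, 41], [549, 243, 11, 18, 118], [202, 245, 27, 32, 481], [287, 257, 10, 8, 43], [508, 256, 7, 20, 64], [201, 264, 10, 12, 81], [339, 272, 20, 16, 143], [202, 277, 27, 11, 150], [203, 286, 29, 32, 542], [232, 301, 94, 24, 1357], [552, 302, 8, 18, 103], [323, 306, 11, 8, 55], [327, 317, 7, 5, 26], [478, 322, 82, 23, 953], [379, 327, 26, 12, 113], [385, 341, 30, 18, 236], [552, 409, 8, 11, 50]]
[(285, array([178, 223])), (292, array([175, 229])), (298, array([176, 229])), (304, array([178, 230]))]
front cap diff 0.10686274509803921 rear 0.0
```

```bash
python3 -c "
from rig import manip
print(manip.sign_off())"
```

```text
the job is handed in; nothing more can be done
None
```

I stood the tipped can upright in the lane under the hood, about 1.4 mm (±0.8 mm) short of the rear can, and handed the job in at about 27 s with the gripper clear. The rear can did not move in the images. No contact showed at the front can or the angle offcut, though I did not re-measure either one's position at the end.

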